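Lock up printing blocks on the one-handed printing board

TASK

Set up the printing board for the next artist: lay every lino printing block lying on the table flat in the board's bay, lino face up, side by side with their long sides running front to back. Then swing the aluminium keeper bar round its captive bolt across the blocks until its slot has dropped right down over the second bolt, and lastly swing the toggle clamp fully down so that it rests on the bar's end (it starts shut, so throw it back over centre first). Do not knock the paper cup or the ink jar over.

Things in the scene. Friction and masses are not known exactly. Their poses are not given: they have to be found in the camera images.
- board: Fixed plywood printing board, 225 x 350 x 12 mm, at a varying place and yaw. Origin: on the table below the bay's centre; x points away from the robot, y left along the bay; it spans x -60..165, y -175..175 mm. On it: bay, a seat block with a bolt at each end of the bay (seat tops 28 mm above the plate), a parking rail behind, a toggle clamp at the left.
- bay (a point): Centre of the bay floor, on the plate's top, 12 mm above the table; axes as the board's. Bay: 72 (x) x 166 mm (y) inside fences 8 mm thick and 8 mm high. It takes four blocks along y (pitch 41 mm), each with its length along x; fingers holding a block by its ends must stay over 8 mm above the floor. The bar, home, passes 2 mm above the blocks along x = 0.
- pivot_bolt (a point): Foot of the captive bolt at the bay's right end, on the seat top: 115 mm to the right (board -y) of the bay centre, 28 mm above the plate. Shank 10 mm, 26 mm free height under a 30 mm round nut head, which tops out 35 mm above the seat. The bar's round hole sits loosely on it and cannot come off.
- end_bolt (a point): Foot of the second bolt at the bay's left end, on the seat top: 105 mm to the left (board +y) of the bay centre, 28 mm above the plate. Diameter 10 mm with a tapered tip, 14 mm tall, no head: the bar's slot must be lifted over its tip and dropped on.
- park (a point): Middle of the top of the parking rail, 139 mm behind and 118 mm to the right of the bay centre, at the height of the seats. The rail is 18 mm wide (x) and 106 mm long (y); the bar starts lying level on it and on the pivot seat (bar x axis from 14 degrees clockwise to 6 degrees counter-clockwise of the board's x axis), clear of the bay.
- bar: Loose aluminium keeper bar, 262 x 30 x 6 mm, about 160 g. Origin: centre of its 15 mm round hole, at the underside; its x axis runs along the bar to the slot, z up. The ends are at x = -16 and +246 mm. It is shut when its x axis lies along the board's +y (90 degrees counter-clockwise of the board's x).
- bar_slot (a point): Centre of the slot, at the bar's underside, 220 mm from the hole centre. The slot is 27 mm long along the bar and 15 mm wide. When the bar is home this point coincides with end_bolt within about 3 mm.
- bar_knob (a point): Centre of the round black upright knob on the bar, 165 mm from the hole centre and 21 mm above the bar's underside. The knob is 22 mm across and 30 mm tall (from 6 to 36 mm above the underside): pinch it from above at any yaw; the bar may turn in the grip as it swings about the bolt.
- clamp (a joint): Angle of the hinged clamp arm (rad): 0 = level, pointing to board -x, its foot on the end of the bar when home; -0.05 = fully down with no bar (start); grows as it swings up and back to a stop at 2.3. The heavy arm (220 g) is over centre when upright (1.57): below that it falls shut by its weight, above it falls back and stays. When shut its foot bars the way of the bar's end.
- clamp_grip (a point): Centre of the black rubber grip at the end of the clamp arm, 105 mm from the hinge; the grip is 34 mm long along the arm, 16 mm wide (board y) and 18 mm thick: pinch it across its width from above and follow the arc about the hinge. Between hinge and grip, at 75 mm, a foot reaches 34 mm sideways to the bar.
- clamp_hinge (a point): Hinge axis of the clamp arm (parallel to the board's y axis), 75 mm behind and 152 mm to the left of the bay centre, 44 mm above the plate, between two small uprights 52 mm tall; thrown back, the arm tops out about 145 mm above the table; the bar's swinging end passes about 15 mm to their right.
- block1: Wooden printing block with a grey lino face on top, 60 mm long (its x axis) x 34 mm wide (y) x 26 mm high (z), about 50 g, lying loose on the table beside the board; origin: centre of its underside. All blocks are alike. Three or all four of block1 to block4 are present.
- block2: Wooden printing block with a grey lino face on top, 60 mm long (its x axis) x 34 mm wide (y) x 26 mm high (z), about 50 g, lying loose on the table beside the board; origin: centre of its underside. All blocks are alike. Three or all four of block1 to block4 are present.
- block3: Wooden printing block with a grey lino face on top, 60 mm long (its x axis) x 34 mm wide (y) x 26 mm high (z), about 50 g, lying loose on the table beside the board; origin: centre of its underside. All blocks are alike. Three or all four of block1 to block4 are present.
- block4: Wooden printing block with a grey lino face on top, 60 mm long (its x axis) x 34 mm wide (y) x 26 mm high (z), about 50 g, lying loose on the table beside the board; origin: centre of its underside. All blocks are alike. Three or all four of block1 to block4 are present.
- paper_cup: Brown cup, 68 mm across the rim, 68 mm tall, standing at the right; origin: centre of its underside. A bystander.
- ink_jar: Glass ink jar with a black cap, 64 mm across, 65 mm tall, standing at the left; origin: centre of its underside. A bystander.

How it is judged:
By the outcome, as a careful person would: the job done as asked, in the order asked, and still so for the second after the job is handed in, with the robot touching nothing.
Of block1, block2, block3, block4 only 3 to 4 are there at a start; the rules pass over those that are not, and their reading is None.
At some moment in a run one of block1, block2, block3, block4 may be knocked a few centimetres aside while the robot is not near it.
It also fails if it takes over 208 s, if anything falls off the work surface, if the arm or the gripper's body presses on something with over 40 N, if the wrist force passes 120 N, or if a joint passes its speed limit or range.

ROBOT

A 7-joint arm with a two-finger parallel gripper is mounted at the origin on the work surface. World frame = base frame: x ahead of the robot, y to its left, z up, the work surface at z = 0. Lengths are in m, angles in rad, forces in N, time in s.
With the tool pointing down it reaches from about 0.425 to 1.025 m from the base axis. Payload 3.6 kg.
Tool frame: the origin (TCP) lies at the very end of the fingers, on their centre line; the grasp point (between the pads) lies robot.grip_depth behind it (robot.grip_depth is the distance from the TCP to the grasp point, in m); z points along the fingers, y is the line along which they close (so a half turn about z gives the same grasp; the last joint's range is limited). The gripper opens to 85 mm and grips with 20 to 120 N. Pads are 22 mm wide; open, the fingers measure 114 mm over their backs; the gripper's body (76 mm by 85 mm) begins 54 mm behind the grasp point. The pads swing forward as they close: fully open they stand 13 mm farther back than shut.
Start: joints at [1.095, 0.591, 0.048, 1.609, -0.033, 0.943, -0.034], TCP at [0.271, -0.673, 0.231] pointing down, gripper open.
Joint ranges: [-2.69, 2.69], [-0.47, 2.24], [-1.27, 1.36], [0.19, 2.51], [-1.53, 4.68], [0.08, 2.07], [-3.09, 3.09]. Speed limits (rad/s): [2.57, 2.57, 3.14, 3.14, 3.14, 3.14, 3.14].

INTERFACE

Orientations are given as a 3x3 rotation matrix whose columns are the frame's x, y, z axes.
In Python, from rig import robot gives the robot as it stands.
- The arm moves only by the tool play_rows, never from a script. Its argument "increments" is one flat list of numbers, 7 for each row, row after row: the turn, a rotation vector about the tool's x, y, z in rad, then the shift along the tool's x, y, z in m, then the opening, from -1 (shut) to 1 (fully open). A call has exactly 5 rows; each row is the pose to reach, as a shift and turn from the pose commanded when the call began, along the tool's axes at that moment; what a row does not reach only later rows make up. A row lasts 1/8 s, in which the tool goes at most 62.5 mm and 10.7 degrees, less where a joint would pass 70% of its speed; a pose out of reach is approached as far as the arm can. A call with a gripper value outside its range is refused whole. The fingers move at their own pace and stop on an object; "grip_force" is the grip in N (left out, the last holds). Time passes only in rows, so rows that repeat a pose let the fingers close, or fill a call up. It gives the time, the measured TCP pose, the force, the opening and the grip force at its end, in the units of the state.
- robot.get_obs(): the state, without advancing time (a new reading comes with each control period).
- robot.snapshot(name): name is "scene" or "side" or "wrist"; returns the picture (384x512x3 uint8, blue, green, red); there is no depth.
- robot.calibration(name): a dict with "fx", "fy", "cx", "cy" (pixels), "rvec" (rotation vector, rad) and "tvec" (3), from world to camera coordinates, as OpenCV has them; the wrist camera has in their place "mount" (4x4, takes a point from camera to tool coordinates, whose origin is the TCP and whose axes are the flange's). Camera axes: x right, y down, z forward; pixel columns grow to the right and rows downward; lengths in m; the calibration is good to about 2 mm. The wrist camera is an equidistant fisheye: a pixel r from the principal point sees the ray r / f radians off the axis. A picture is of the moment at which its call begins: read the wrist's pose just before it. calibration takes no time and is no camera call.
- robot.sign_off(): hands the job in; it is judged then, once.
The state is a dict: "time_s": time; "joint_positions": joint angles; "dq": joint speeds; "joint_efforts": joint torques, N m; "tcp_pos": TCP position; "tool_rot": TCP orientation; "contact_force": force on the tool from outside, world axes, zero at the start; "moment": the same for the moment, N m; "finger_gap": finger opening in m; "finger_force": force on a finger pad.
Only numpy, scipy, OpenCV 4.12 (cv2) and the standard library are available. Lean on these libraries where they do the work, as an engineer would, in place of code of your own. Each camera call takes 0.05 s, during which the arm holds its last target. There are 200 camera calls.

## Working session

There is one attempt and no reset: what is moved stays moved. The work goes in short steps, Python scripts to look and compute and a tool call to move; the robot and the scene stay as the last step left them, time stands still between calls to the robot, and variables do not carry over. Pictures are saved under pics/ and viewed, at most 18 in all, crops included, and the job is handed in when it is done.

Besides the shell and the picture viewer there is one more tool, called after "Request:" by a JSON object that holds its "op" and its "data", one argument or row to a line. play_rows: Moves the arm, as the interface text tells. Its arguments: {"type":"object","properties":{"increments":{"type":"array"},"grip_force":{"type":"number"}},"required":["increments"]}

```bash
ls; mkdir -p pics; cat > h.py <<'E'
import numpy as np, cv2
from rig import robot
def cam(n):
    c=robot.calibration(n); R=cv2.Rodrigues(np.array(c['rvec'],float))[0]; t=np.array(c['tvec'],float).ravel()
    return c,R,t
def ray(n,u,v,st=None):
    c=robot.calibration(n)
    if n=='wrist':
        st=st or robot.get_obs(); M=np.array(c['mount']); x=(u-c['cx'])/c['fx'];y=(v-c['cy'])/c['fy'];r=np.hypot(x,y)
        d=np.array([x/r*np.sin(r),y/r*np.sin(r),np.cos(r)]) if r>1e-9 else np.array([0,0,1.])
        Rt=np.array(st['tool_rot']).reshape(3,3);p=np.array(st['tcp_pos'])
        return Rt@M[:3,3]+p, Rt@M[:3,:3]@d
    c,R,t=cam(n); d=np.array([(u-c['cx'])/c['fx'],(v-c['cy'])/c['fy'],1]); return -R.T@t,R.T@d
def onz(n,u,v,z,st=None):
    o,d=ray(n,u,v,st); return o+d*(z-o[2])/d[2]
def proj(n,P,st=None):
    P=np.array(P,float)
    c=robot.calibration(n)
    if n=='wrist':
        st=st or robot.get_obs(); M=np.array(c['mount']);Rt=np.array(st['tool_rot']).reshape(3,3);p=np.array(st['tcp_pos'])
        q=M[:3,:3].T@(Rt.T@(P-p)-M[:3,3]); a=np.arctan2(np.hypot(q[0],q[1]),q[2]); h=np.hypot(q[0],q[1])
        return np.array([c['cx']+c['fx']*a*q[0]/h,c['cy']+c['fy']*a*q[1]/h])
    c,R,t=cam(n); q=R@P+t; return np.array([c['cx']+c['fx']*q[0]/q[2],c['cy']+c['fy']*q[1]/q[2]])
E
python3 - <<'E'
from h import *
s=robot.get_obs(); print(s, robot.grip_depth)
ims=[]
for n in('scene','side','wrist'):
    im=robot.snapshot(n); cv2.imwrite(f'pics/{n}0.png',im); ims.append(im); print(n,robot.calibration(n))
cv2.imwrite('pics/sc_big.png',cv2.resize(ims[0],(800,600),interpolation=cv2.INTER_CUBIC))
cv2.imwrite('pics/si_big.png',cv2.resize(ims[1],(800,600),interpolation=cv2.INTER_CUBIC))
E
```

```text
pics
{'time_s': 0.0, 'joint_positions': array([ 1.09451417,  0.59213254,  0.04829799,  1.60984782, -0.03332198,
        0.94269303, -0.03371479]), 'dq': array([-8.16082991e-04,  8.63084875e-04,  2.89693951e-04, -5.58461952e-04,
        1.11468350e-04,  1.86109719e-04,  7.50359090e-05]), 'joint_efforts': array([ 1.66006075e-04, -5.48703790e+01,  1.54648829e+00, -1.98128772e+01,
        9.39921563e-03,  8.70619464e-03,  9.43907907e-06]), 'tcp_pos': array([ 0.27048769, -0.67174793,  0.23012167]), 'tool_rot': array([[ 9.27608985e-01,  3.73551424e-01, -9.51302434e-04],
       [ 3.73552619e-01, -9.27606688e-01,  2.06728146e-03],
       [-1.10198565e-04, -2.27299037e-03, -9.99997411e-01]]), 'contact_force': array([0.23980931, 0.40094004, 0.46558165]), 'moment': array([-0.04978575, -0.04456639,  0.02310748]), 'finger_force': 0.0, 'finger_gap': 0.08540594147802559} 0.0187
scene {'fx': 379.07786359520367, 'fy': 379.07786359520367, 'cx': 263.3763296071085, 'cy': 191.5447707087068, 'rvec': array([ 2.03635473,  1.11287192, -0.55440983]), 'tvec': array([-0.3119582 , -0.24482732,  1.54550201])}
side {'fx': 387.3657238911917, 'fy': 387.3657238911917, 'cx': 248.8618242140269, 'cy': 193.73195285990607, 'rvec': array([ 0.07362378, -2.85789419,  1.21473245]), 'tvec': array([0.57556927, 0.04602846, 1.11793131])}
wrist {'fx': 297.3186396354542, 'fy': 297.3186396354542, 'cx': 253.43407402308625, 'cy': 187.21198335650524, 'mount': array([[-1.16003820e-04, -9.59278763e-01, -2.82461044e-01,
         7.22899042e-02],
       [ 9.99999774e-01, -2.98339666e-04,  6.02515340e-04,
         1.68889176e-04],
       [-6.62249504e-04, -2.82460910e-01,  9.59278581e-01,
        -1.42493853e-01],
       [ 0.00000000e+00,  0.00000000e+00,  0.00000000e+00,
         1.00000000e+00]])}
```

View pics/sc_big.png

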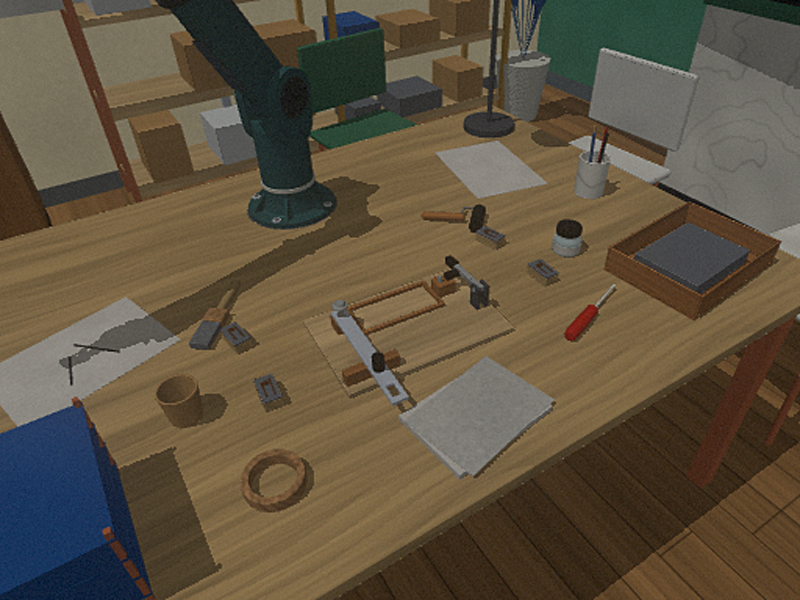

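View pics/si_big.png

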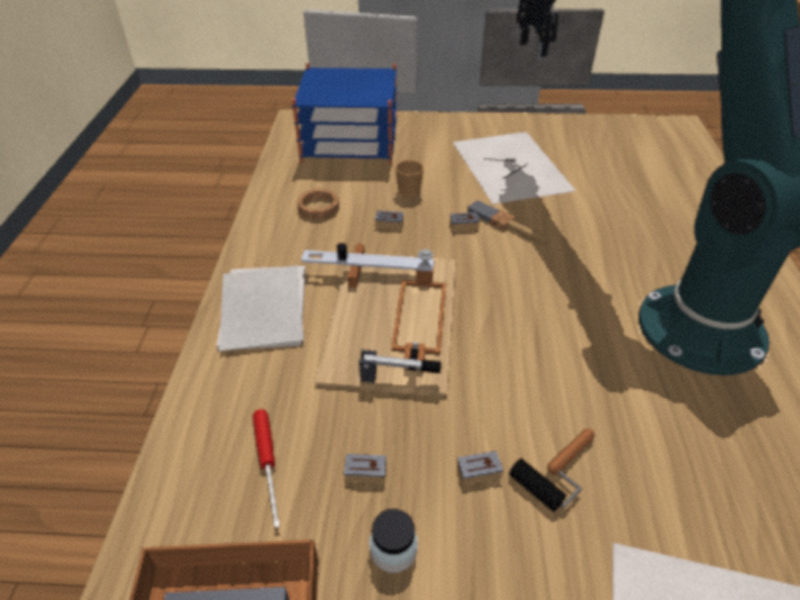

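Both views show four blocks: scene (490,236), (543,270), (237,336) and (270,390). The bar lies parked over the rail, the clamp is shut at the left, the cup is at scene (180,400) and the jar at (567,240).

```bash
cat >> h.py <<'E'
def tri(a,b,na='scene',nb='side'):
    o1,d1=ray(na,*a);o2,d2=ray(nb,*b);d1/=np.linalg.norm(d1);d2/=np.linalg.norm(d2)
    s=np.linalg.lstsq(np.c_[d1,-d2],o2-o1,rcond=None)[0]; p,q=o1+s[0]*d1,o2+s[1]*d2
    return (p+q)/2,np.linalg.norm(p-q)
E
python3 - <<'E'
from h import *
k=1/1.5625
np.set_printoptions(precision=4,suppress=True)
for nm,a,b in [('nut',(340,304),(425,253)),('knob',(378,355),(342,246)),('slot',(396,388),(317,257)),('clampgrip',(451,263),(430,366)),('hinge',(481,290),(369,360)),('b1',(490,234),(482,461)),('b2',(543,267),(365,464)),('b3',(237,333),(464,216)),('b4',(268,385),(390,214)),('cuprim',(180,388),(409,166)),('jartop',(568,229),(393,530))]:
    print(nm,*tri(np.array(a)*k,np.array(b)*k))
for n,pts in [('scene',[(305,322),(513,327),(350,395)]),('side',[(318,383),(452,391),(455,262)])]:
    for p in pts: print(n,p,onz(n,p[0]*k,p[1]*k,.012))
E
```

```text
nut [ 0.5116 -0.1095  0.0713] 0.0003194929840852846
knob [ 0.6741 -0.1189  0.076 ] 0.00045702150420481473
slot [ 0.7279 -0.1188  0.0449] 0.0032995016489489252
clampgrip [0.4981 0.1566 0.0505] 0.0023152188573612813
hinge [0.6022 0.1522 0.0513] 0.005326970584150715
b1 [0.422  0.3174 0.0252] 0.00474163936795793
b2 [0.5923 0.3301 0.0272] 0.00037706925031410923
b3 [ 0.4284 -0.2928  0.0277] 0.0027521314988869132
b4 [ 0.5906 -0.2927  0.0298] 0.0005147256999189031
cuprim [ 0.5545 -0.4242  0.0703] 0.0039820414527301584
jartop [0.5443 0.4426 0.057 ] 0.0013817787961953475
scene (305, 322) [ 0.4556 -0.1653  0.012 ]
scene (513, 327) [0.6927 0.1661 0.012 ]
scene (350, 395) [ 0.6738 -0.1787  0.012 ]
side (318, 383) [0.6864 0.1711 0.012 ]
side (452, 391) [0.4611 0.1775 0.012 ]
side (455, 262) [ 0.4491 -0.1554  0.012 ]
```

Request:
{"op": "play_rows", "data": {
  "increments": [0,0,-0.18,0.055,-0.04,0,1,0,0,-0.36,0.11,-0.08,0,1,0,0,-0.54,0.165,-0.12,0,1,0,0,-0.72,0.22,-0.16,0,1,0,0,-0.9,0.275,-0.2,0,1]
}}

```text
time_s: 0.78
tcp_pos: [0.4373, -0.4058, 0.2313]
tool_rot: [[0.278, 0.96, 0.0], [0.96, -0.278, -0.0], [-0.0, 0.0, -1.0]]
contact_force: [0.3, -0.7, 0.2]
finger_gap: 0.085
finger_force: 0.0
```

```bash
cat >> h.py <<'E'
np.set_printoptions(precision=4,suppress=True)
from scipy.spatial.transform import Rotation as Ro
def target(x,y,z,yaw):  # yaw = direction of tool x in world, tool down
    c,s=np.cos(yaw),np.sin(yaw)
    return np.array([x,y,z]),np.array([[c,s,0],[s,-c,0],[0,0,-1]])
def need(x,y,z,yaw,st=None):
    st=st or robot.get_obs();p,R=target(x,y,z,yaw);R0=np.array(st['tool_rot']).reshape(3,3)
    print('t',round(st['time_s'],2),'tcp',np.array(st['tcp_pos']),'yaw',round(float(np.arctan2(R0[1,0],R0[0,0])),4))
    print('turn',Ro.from_matrix(R0.T@R).as_rotvec(),'shift',R0.T@(p-np.array(st['tcp_pos'])))
E
python3 -c "
from h import *
need(.51,-.26,.25,np.pi/2)"
```

```text
t 0.78 tcp [ 0.4373 -0.4058  0.2313] yaw 1.2886
turn [ 0.      0.0001 -0.2822] shift [ 0.1603  0.0292 -0.0188]
```

Request:
{"op": "play_rows", "data": {
  "increments": [0,0,-0.1,0.055,0.01,0,1,0,0,-0.2,0.11,0.02,0,1,0,0,-0.282,0.16,0.03,-0.02,1,0,0,-0.282,0.16,0.03,-0.02,1,0,0,-0.282,0.16,0.03,-0.02,1]
}}

```text
time_s: 1.4
tcp_pos: [0.5103, -0.2631, 0.2511]
tool_rot: [[0.006, 1.0, -0.001], [1.0, -0.006, -0.001], [-0.001, -0.001, -1.0]]
contact_force: [0.6, -0.6, -0.1]
finger_gap: 0.0855
finger_force: 0.0
```

```bash
cat > look.py <<'E'
import sys
from h import *
st=robot.get_obs(); im=robot.snapshot('wrist'); n=sys.argv[1]
cv2.imwrite(f'pics/{n}_raw.png',im); cv2.imwrite(f'pics/{n}.png',cv2.resize(im,(800,600),interpolation=cv2.INTER_CUBIC))
import pickle; pickle.dump({k:np.array(v) for k,v in st.items()},open(f'pics/{n}.pkl','wb'))
print(st['tcp_pos'],st['tool_rot'][0])
E
python3 look.py w1
```

```text
[ 0.5103 -0.2631  0.2511] [ 0.0062  1.     -0.0008]
```

View pics/w1.png

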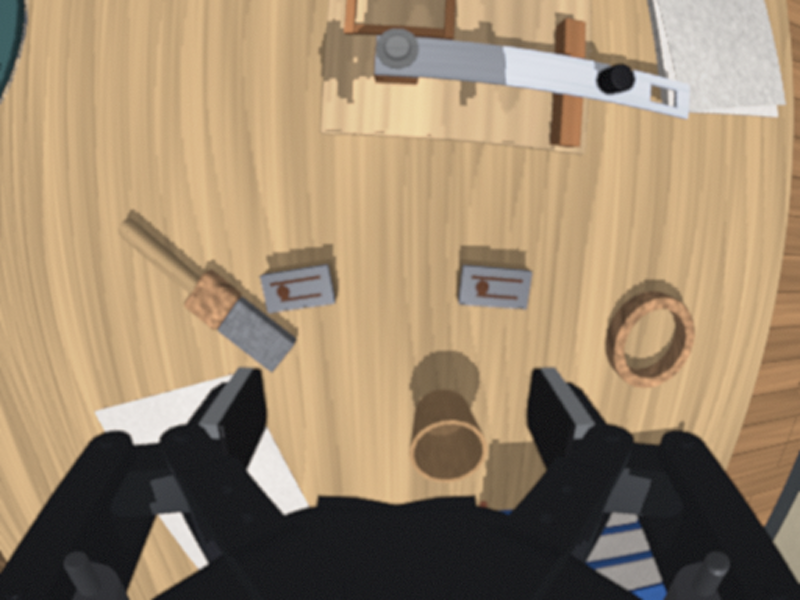

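The picture shows b3's lino around (299,288), close to the brush, and b4's around (495,287). The bar and pivot nut are at the top, the cup is at (448,440), and the brush tip is at (295,340).

```bash
cat >> h.py <<'E'
import pickle
def blk(n,pts,z=.026,k=1/1.5625):
    st=pickle.load(open(f'pics/{n}.pkl','rb')); P=np.array([onz('wrist',u*k,v*k,z,st) for u,v in pts])
    c=P.mean(0); a=(P[1]+P[2]-P[0]-P[3])/2; b=(P[2]+P[3]-P[0]-P[1])/2
    print('c',c,'len',np.linalg.norm(a),'wid',np.linalg.norm(b),'yaw',np.arctan2(a[1],a[0])); return c
E
python3 - <<'E'
from h import *
blk('w1',[(262,275),(328,264),(335,300),(270,312)])
blk('w1',[(462,266),(531,269),(528,308),(459,304)])
st=pickle.load(open('pics/w1.pkl','rb'))
for nm,u,v,z in [('nut',397,47,.075),('knob',616,78,.076),('slot',664,94,.046),('brR',322,131,.012),('brR2',580,152,.012)]: print(nm,onz('wrist',u*.64,v*.64,z,st))
need(.438,-.29,.1,0.0)
E
```

```text
c [ 0.4288 -0.2955  0.026 ] len 0.0579055775498296 wid 0.032116388232500286 yaw 0.16616463616277682
c [ 0.5938 -0.2957  0.026 ] len 0.05981529438894243 wid 0.03351137871259998 yaw -0.055749189005476874
nut [ 0.5124 -0.113   0.075 ]
knob [ 0.6707 -0.1245  0.076 ]
slot [ 0.7321 -0.1251  0.046 ]
brR [ 0.4512 -0.1668  0.012 ]
brR2 [ 0.6681 -0.1802  0.012 ]
t 1.45 tcp [ 0.5097 -0.264   0.2508] yaw 1.5628
turn [-0.0007  0.0016  1.5628] shift [-0.0265 -0.0713  0.1509]
```

Request:
{"op": "play_rows", "data": {
  "increments": [0,0,0.18,-0.006,-0.015,0.02,0.3,0,0,0.36,-0.012,-0.03,0.04,0.3,0,0,0.54,-0.018,-0.045,0.06,0.3,0,0,0.72,-0.025,-0.06,0.08,0.3,0,0,0.9,-0.03,-0.073,0.1,0.3]
}}

```text
time_s: 2.08
tcp_pos: [0.4354, -0.2945, 0.1503]
tool_rot: [[0.793, 0.609, -0.001], [0.609, -0.793, -0.001], [-0.002, -0.0, -1.0]]
contact_force: [0.1, 0.4, 0.6]
finger_gap: 0.0556
finger_force: 0.0
```

Request:
{"op": "play_rows", "data": {
  "increments": [0,0,0.18,0,0,0,0.3,0,0,0.36,0,0,0,0.3,0,0,0.497,0,0,0,0.3,0,0,0.497,0,0,0.03,0.3,0,0,0.497,0,0,0.06,0.3]
}}

```text
time_s: 2.7
tcp_pos: [0.4367, -0.2943, 0.0907]
tool_rot: [[0.987, 0.164, -0.0], [0.164, -0.987, -0.002], [-0.0, 0.002, -1.0]]
contact_force: [0.2, 0.7, -0.2]
finger_gap: 0.0555
finger_force: 0.0
```

```bash
python3 -c "
from h import *
need(.437,-.294,.011,.166)"; python3 look.py w2
```

```text
t 2.7 tcp [ 0.4367 -0.2943  0.0907] yaw 0.1643
turn [ 0.0016  0.0003 -0.0017] shift [ 0.0004 -0.0004  0.0797]
[ 0.4367 -0.2943  0.0907] [ 0.9865  0.1636 -0.    ]
```

View pics/w2.png

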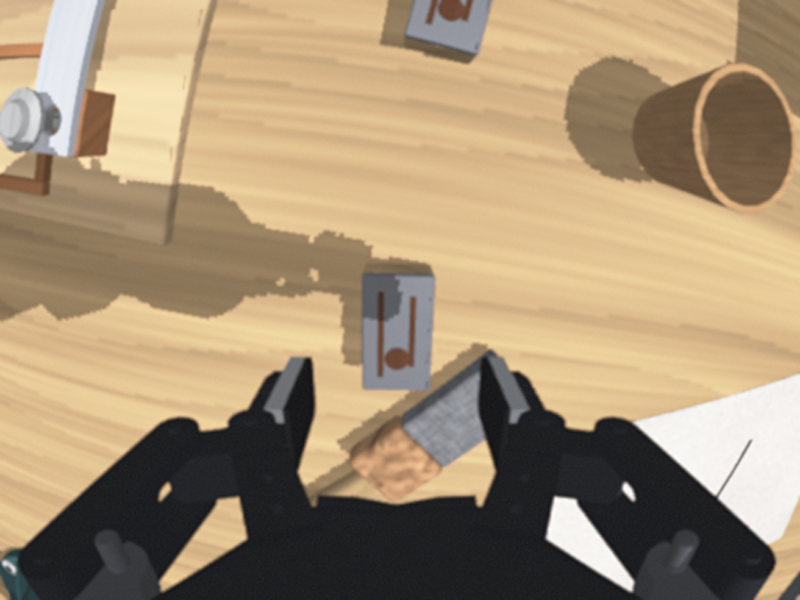

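The block is centred between the fingers at about (398,330). The brush tip is at (490,350), close to the right finger's path, so I'll check that projection.

```bash
python3 - <<'E'
from h import *
st=pickle.load(open('pics/w2.pkl','rb'));R=st['tool_rot'];p=st['tcp_pos']
for z in(.0135,):
  for x in(-.011,.011):
    for y in(-.042,-.027,.02,.027,.035,.042):
      q=R@[x,y,p[2]-z]+p; print(x,y,proj('wrist',q,st)*1.5625)
blk('w2',[(363,385),(363,275),(434,277),(429,388)])
for uv in[(490,350),(403,410)]:print(onz('wrist',uv[0]*.64,uv[1]*.64,.012,st), R.T@(onz('wrist',uv[0]*.64,uv[1]*.64,.012,st)-p))
E
```

```text
-0.011 -0.042 [313.3297 327.6257]
-0.011 -0.027 [342.3807 327.8351]
-0.011 0.02 [435.0825 327.8839]
-0.011 0.027 [448.8013 327.8111]
-0.011 0.035 [464.3659 327.7035]
-0.011 0.042 [477.8603 327.5886]
0.011 -0.042 [310.9666 286.1112]
0.011 -0.027 [340.8261 286.0621]
0.011 0.02 [436.2119 286.0255]
0.011 0.027 [450.3225 286.0356]
0.011 0.035 [466.3247 286.0519]
0.011 0.042 [480.1909 286.0703]
c [ 0.4276 -0.2967  0.026 ] len 0.05718349828938431 wid 0.03298024021831328 yaw 0.14421187021290727
[ 0.4208 -0.3473  0.012 ] [-0.0243  0.0496  0.0787]
[ 0.3781 -0.3082  0.012 ] [-0.06    0.004   0.0787]
```

Request:
{"op": "play_rows", "data": {
  "increments": [0,0,0,0,0,0.05,0.3,0,0,0,0,0,0.08,0.3,0,0,0,0,0,0.08,0.3,0,0,0,0,0,0.08,-0.6,0,0,0,0,0,0.08,-0.6],
  "grip_force": 30
}}

```text
time_s: 3.38
tcp_pos: [0.4383, -0.2932, 0.0128]
tool_rot: [[0.986, 0.166, 0.002], [0.166, -0.986, -0.002], [0.002, 0.002, -1.0]]
contact_force: [-0.3, -0.6, -0.7]
finger_gap: 0.0333
finger_force: 29.9
```

Request:
{"op": "play_rows", "data": {
  "increments": [0,0,0,0,0,0,-0.6,0,0,0,0,0,-0.06,-0.6,0,0,0.08,0,0,-0.12,-0.6,0,0,0.2,0,-0.05,-0.17,-0.6,0,0,0.22,0,-0.11,-0.2,-0.6]
}}

```text
time_s: 4.0
tcp_pos: [0.4221, -0.1947, 0.2081]
tool_rot: [[0.998, -0.056, 0.005], [-0.056, -0.998, -0.002], [0.005, 0.001, -1.0]]
contact_force: [1.5, 1.0, -0.8]
finger_gap: 0.0332
finger_force: 30.4
```

```bash
python3 -c "
from h import *
need(.45,-.02,.21,-.055)"
```

```text
t 4.0 tcp [ 0.4221 -0.1947  0.2081] yaw -0.0563
turn [ 0.0012 -0.0048 -0.0013] shift [ 0.0181 -0.176  -0.0021]
```

Request:
{"op": "play_rows", "data": {
  "increments": [0,0,0,0.005,-0.055,0,-0.6,0,0,0,0.01,-0.11,0,-0.6,0,0,0,0.02,-0.165,0,-0.6,0,0,0,0.02,-0.17,0,-0.6,0,0,0,0.02,-0.17,0,-0.6]
}}

```text
time_s: 4.62
tcp_pos: [0.4495, -0.0257, 0.2056]
tool_rot: [[0.999, -0.051, -0.0], [-0.051, -0.999, -0.0], [-0.0, 0.0, -1.0]]
contact_force: [0.7, -0.2, -0.8]
finger_gap: 0.0331
finger_force: 30.4
```

```bash
python3 look.py w3
```

```text
[ 0.4495 -0.0257  0.2056] [ 0.9987 -0.0508 -0.0001]
```

View pics/w3.png

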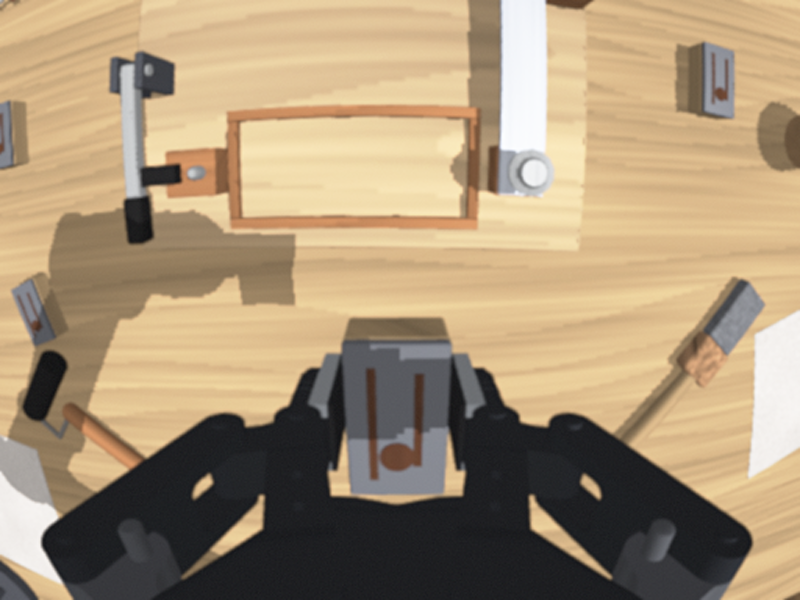

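The bay fence's outer corners are at (229,112), (480,107), (477,228) and (231,227). The end bolt tip is at (196,172), the nut at (535,172) and the clamp grip at (138,220). The held block's lino runs from (345,340) to (445,493).

```bash
python3 - <<'E'
from h import *
st=pickle.load(open('pics/w3.pkl','rb'));k=.64
f=lambda u,v,z:onz('wrist',u*k,v*k,z,st)
C=[f(u,v,.02) for u,v in[(229,112),(480,107),(477,228),(231,227)]]
for c in C: print(c)
c=np.mean(C,0);a=(C[0]+C[1]-C[2]-C[3])/2;b=(C[0]+C[3]-C[1]-C[2])/2
print('bay',c,'xlen',np.linalg.norm(a),'ylen',np.linalg.norm(b),'yaw',np.arctan2(a[1],a[0]),np.arctan2(-b[0],b[1]))
n=f(533,172,.075);e=f(196,172,.054);h=f(149,70,.056);g=f(138,220,.06)
print('nut',n,'end',e,'hinge',h,'grip',g,'d',np.linalg.norm((e-n)[:2]),'yaw',np.arctan2(-(e-n)[0],(e-n)[1]))
R=st['tool_rot'];p=st['tcp_pos']
P=[f(u,v,.2188) for u,v in[(345,490),(345,341),(449,341),(446,493)]]
print([R.T@(q-p) for q in P])
blk('w3',[(704,113),(703,42),(734,46),(734,118)])
blk('w3',[(38,344),(14,285),(33,276),(54,333)])
E
```

```text
[0.5672 0.0889 0.02  ]
[ 0.5574 -0.0902  0.02  ]
[ 0.4706 -0.0853  0.02  ]
[0.4821 0.095  0.02  ]
bay [0.5193 0.0021 0.02  ] xlen 0.08608512543418831 ylen 0.1799866184810011 yaw -0.06429041311913684 -0.059260716259623786
nut [ 0.5123 -0.1111  0.075 ] end [0.5256 0.1036 0.054 ] hinge [0.6019 0.1344 0.056 ] grip [0.4985 0.1507 0.06  ] d 0.21514972844745042 yaw -0.061846308710527924
[array([-0.0394, -0.0182, -0.0132]), array([ 0.0191, -0.0153, -0.0132]), array([ 0.019 ,  0.0161, -0.0132]), array([-0.0409,  0.0181, -0.0132])]
c [ 0.5938 -0.2961  0.026 ] len 0.061826375455774234 wid 0.034718594652306076 yaw -0.07349190362797635
c [0.4275 0.3118 0.026 ] len 0.058619284003754296 wid 0.030320784690409636 yaw 0.21641337581718179
```

Request:
{"op": "play_rows", "data": {
  "increments": [0,0,0.01,0.04,-0.005,0.0,-0.6,0,0,0.01,0.078,-0.0106,0.03,-0.6,0,0,0.01,0.078,-0.0106,0.085,-0.6,0,0,0.01,0.078,-0.0106,0.14,-0.6,0,0,0.01,0.078,-0.0106,0.14,-0.6]
}}

```text
time_s: 5.3
tcp_pos: [0.5244, -0.0217, 0.0619]
tool_rot: [[0.998, -0.066, -0.01], [-0.066, -0.998, -0.001], [-0.01, 0.002, -1.0]]
contact_force: [0.6, 0.4, -0.6]
finger_gap: 0.0331
finger_force: 30.4
```

```bash
python3 -c "
from h import *
need(.528,-.019,.026,-.062)"
```

```text
t 5.3 tcp [ 0.5244 -0.0217  0.0619] yaw -0.0656
turn [ 0.0019  0.0101 -0.0036] shift [ 0.0038 -0.0029  0.0359]
```

Request:
{"op": "play_rows", "data": {
  "increments": [0,0,0,0,0,0,-0.6,0,0,0,0.002,-0.003,0.01,-0.6,0,0,0,0.002,-0.003,0.02,-0.6,0,0,0,0.002,-0.003,0.028,-0.6,0,0,0,0.002,-0.003,0.028,-0.6]
}}

```text
time_s: 5.92
tcp_pos: [0.53, -0.0164, 0.0368]
tool_rot: [[0.998, -0.062, -0.001], [-0.062, -0.998, 0.0], [-0.001, 0.0, -1.0]]
contact_force: [-0.5, -0.6, -1.2]
finger_gap: 0.0329
finger_force: 30.4
```

```bash
python3 -c "
from h import *
need(.528,-.019,.026,-.062)"
```

```text
t 5.92 tcp [ 0.53   -0.0164  0.0368] yaw -0.062
turn [ 0.0001  0.0013 -0.    ] shift [-0.0018  0.0027  0.0109]
```

Request:
{"op": "play_rows", "data": {
  "increments": [0,0,0,-0.002,0.003,0.006,-0.6,0,0,0,-0.002,0.003,0.0105,-0.6,0,0,0,-0.002,0.003,0.0105,-0.6,0,0,0,-0.002,0.003,0.0105,-0.6,0,0,0,-0.002,0.003,0.0105,0.2]
}}

```text
time_s: 6.55
tcp_pos: [0.5286, -0.0193, 0.027]
tool_rot: [[0.998, -0.062, 0.0], [-0.062, -0.998, 0.0], [0.0, -0.0, -1.0]]
contact_force: [-1.2, 0.4, 0.2]
finger_gap: 0.0498
finger_force: 0.0
```

Request:
{"op": "play_rows", "data": {
  "increments": [0,0,0,0,0,0,0.2,0,0,0,0,0,-0.03,0.2,0,0,0,0,0,-0.08,0.2,0,0,-0.15,0,0.02,-0.13,0.2,0,0,-0.33,0,0.07,-0.16,1]
}}

```text
time_s: 7.18
tcp_pos: [0.5257, -0.0871, 0.1895]
tool_rot: [[0.961, 0.276, 0.004], [0.276, -0.961, 0.001], [0.004, 0.001, -1.0]]
contact_force: [0.4, -1.3, 0.1]
finger_gap: 0.0679
finger_force: 0.0
```

```bash
python3 -c "
from h import *
need(.594,-.296,.16,1.51)"
```

```text
t 7.17 tcp [ 0.5257 -0.0871  0.1895] yaw 0.28
turn [ 0.0031 -0.0032 -1.23  ] shift [0.0078 0.2196 0.0297]
```

Request:
{"op": "play_rows", "data": {
  "increments": [0,0,-0.18,0,0.044,0,1,0,0,-0.36,0,0.09,0,1,0,0,-0.54,0.004,0.135,0.01,1,0,0,-0.72,0.008,0.18,0.02,1,0,0,-0.9,0.008,0.22,0.03,1]
}}

```text
time_s: 7.8
tcp_pos: [0.5904, -0.3009, 0.1566]
tool_rot: [[0.387, 0.922, 0.0], [0.922, -0.387, -0.0], [-0.0, 0.001, -1.0]]
contact_force: [0.8, 0.4, -0.1]
finger_gap: 0.0855
finger_force: 0.0
```

Request:
{"op": "play_rows", "data": {
  "increments": [0,0,-0.17,0,0,0,1,0,0,-0.33,0,0,0,1,0,0,-0.33,0,0,0,1,0,0,-0.33,0,0,0,1,0,0,-0.33,0,0,0,1]
}}

```text
time_s: 8.43
tcp_pos: [0.5899, -0.299, 0.157]
tool_rot: [[0.074, 0.997, -0.0], [0.997, -0.074, -0.0], [-0.0, -0.0, -1.0]]
contact_force: [-0.2, -0.4, -1.2]
finger_gap: 0.0855
finger_force: 0.0
```

```bash
python3 look.py w4; cat > lino.py <<'E'
import sys
from h import *
n=sys.argv[1]; st=pickle.load(open(f'pics/{n}.pkl','rb')); im=cv2.imread(f'pics/{n}_raw.png')
h=cv2.cvtColor(im,cv2.COLOR_BGR2HSV); b,g,r=[im[...,i].astype(int) for i in range(3)]
m=((b>=r+5)&(h[...,2]>70)&(h[...,2]<230)).astype(np.uint8)
m=cv2.morphologyEx(m,cv2.MORPH_CLOSE,np.ones((7,7)))
for c in cv2.findContours(m,cv2.RETR_EXTERNAL,cv2.CHAIN_APPROX_NONE)[0]:
    if cv2.contourArea(c)<300: continue
    P=np.array([onz('wrist',u,v,.026,st)[:2] for u,v in c[:,0]],np.float32)
    (cx,cy),(w,hh),a=cv2.minAreaRect(P); a=np.deg2rad(a)
    if w<hh: w,hh,a=hh,w,a+np.pi/2
    if .045<w<.075 and .025<hh<.045: print('block',np.array([cx,cy]),w,hh,'yaw',(a+np.pi/2)%np.pi-np.pi/2,'px',c[:,0].mean(0)*1.5625)
E
python3 lino.py w4;python3 lino.py w1; python3 -c "
from h import *
need(.594,-.296,.011,1.51)"
```

```text
[ 0.5899 -0.299   0.157 ] [ 0.0738  0.9973 -0.0001]
block [ 0.7776 -0.5035] 0.04806825891137123 0.036246854811906815 yaw -0.3743565596908036 px [626.6797 496.2891]
block [ 0.3749 -0.4702] 0.05011980980634689 0.041978172957897186 yaw 0.2323744538100001 px [164.1002 494.2018]
block [ 0.3931 -0.337 ] 0.06124959513545036 0.04100041836500168 yaw -0.7008846769955746 px [130.2839 348.9385]
block [ 0.5936 -0.2953] 0.057577069848775864 0.03139858320355415 yaw -0.0743169749572612 px [400.4403 271.7455]
block [ 0.3883 -0.336 ] 0.05956825241446495 0.04183071851730347 yaw -0.7145582781384223 px [256.5515 332.8536]
block [ 0.5928 -0.2951] 0.05752360820770264 0.03143328055739403 yaw -0.08713157349050427 px [493.8244 286.0987]
block [ 0.4273 -0.2956] 0.05903465673327446 0.031600989401340485 yaw 0.14148243028127716 px [297.3625 288.1625]
t 8.47 tcp [ 0.59  -0.299  0.157] yaw 1.4973
turn [-0.      0.0003 -0.0127] shift [0.0034 0.0038 0.146 ]
```

Request:
{"op": "play_rows", "data": {
  "increments": [0,0,0,0.0035,0.004,0.05,1,0,0,0,0.0035,0.004,0.1,1,0,0,0,0.0035,0.004,0.14,1,0,0,0,0.0035,0.004,0.147,1,0,0,0,0.0035,0.004,0.147,1]
}}

```text
time_s: 9.1
tcp_pos: [0.5947, -0.296, 0.0103]
tool_rot: [[0.073, 0.997, 0.0], [0.997, -0.073, -0.0], [-0.0, 0.0, -1.0]]
contact_force: [-0.7, -0.3, 1.1]
finger_gap: 0.0857
finger_force: 0.0
```

Request:
{"op": "play_rows", "data": {
  "increments": [0,0,0,0,0,0,-0.2,0,0,0,0,0,0,-0.2,0,0,0,0,0,0,-0.2,0,0,0,0,0,0,-0.2,0,0,0,0,0,-0.03,-0.2]
}}

```text
time_s: 9.72
tcp_pos: [0.5927, -0.2956, 0.0392]
tool_rot: [[0.073, 0.997, -0.003], [0.997, -0.073, 0.001], [0.001, -0.003, -1.0]]
contact_force: [0.7, -0.1, -0.7]
finger_gap: 0.0592
finger_force: 32.7
```

```bash
python3 -c "
from h import *
need(.5152,-.0594,.15,1.509)"
```

```text
t 9.72 tcp [ 0.5927 -0.2956  0.0392] yaw 1.4978
turn [-0.0033 -0.001  -0.0112] shift [ 0.23   -0.0949 -0.1103]
```

Request:
{"op": "play_rows", "data": {
  "increments": [0,0,-0.011,0,0,-0.06,-0.2,0,0,-0.011,0.03,-0.01,-0.11,-0.2,0,0,-0.011,0.08,-0.04,-0.11,-0.2,0,0,-0.011,0.13,-0.065,-0.11,-0.2,0,0,-0.011,0.18,-0.09,-0.11,-0.2]
}}

```text
time_s: 10.35
tcp_pos: [0.517, -0.1086, 0.1508]
tool_rot: [[0.062, 0.998, 0.002], [0.998, -0.062, -0.0], [-0.0, 0.002, -1.0]]
contact_force: [0.1, 0.9, -0.4]
finger_gap: 0.0593
finger_force: 32.7
```

Request:
{"op": "play_rows", "data": {
  "increments": [0,0,0,0.05,-0.005,0,-0.2,0,0,0,0.05,-0.005,0.04,-0.2,0,0,0,0.05,-0.005,0.08,-0.2,0,0,0,0.05,-0.005,0.08,-0.2,0,0,0,0.05,-0.005,0.08,-0.2]
}}

```text
time_s: 10.98
tcp_pos: [0.5164, -0.0599, 0.0709]
tool_rot: [[0.062, 0.998, 0.002], [0.998, -0.062, -0.0], [0.0, 0.002, -1.0]]
contact_force: [0.6, -0.3, -0.4]
finger_gap: 0.0589
finger_force: 33.0
```

```bash
python3 look.py w5;python3 -c "
from h import *
need(.5152,-.0594,.023,1.509)"
```

```text
[ 0.5164 -0.0599  0.0709] [0.0622 0.9981 0.0016]
t 11.03 tcp [ 0.5168 -0.06    0.0713] yaw 1.5083
turn [ 0.0027 -0.     -0.0007] shift [ 0.0005 -0.0018  0.0483]
```

View pics/w5.png

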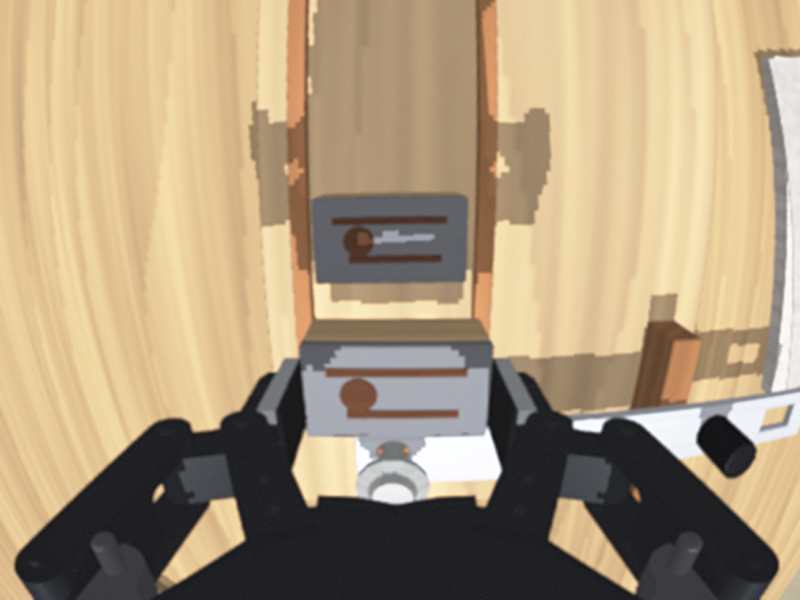

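The first block sits straight in the bay at (390,240), clear of both fences, and the held block is lined up behind it. Lowering it now.

Request:
{"op": "play_rows", "data": {
  "increments": [0,0,0,0,-0.001,0.02,-0.2,0,0,0,0,-0.001,0.035,-0.2,0,0,0,0,-0.001,0.047,-0.2,0,0,0,0,-0.001,0.047,-0.2,0,0,0,0,-0.001,0.047,-0.2]
}}

```text
time_s: 11.65
tcp_pos: [0.5148, -0.0597, 0.0228]
tool_rot: [[0.062, 0.998, 0.0], [0.998, -0.062, 0.0], [0.0, 0.0, -1.0]]
contact_force: [-0.3, 0.1, -0.5]
finger_gap: 0.0588
finger_force: 35.2
```

Request:
{"op": "play_rows", "data": {
  "increments": [0,0,0,0,0,0,0.7,0,0,0,0,0,0,0.7,0,0,0,0,0,-0.03,0.7,0,0,0,0,0,-0.08,0.7,0,0,0,0,0,-0.13,1]
}}

```text
time_s: 12.28
tcp_pos: [0.5142, -0.0598, 0.1541]
tool_rot: [[0.062, 0.998, -0.001], [0.998, -0.062, 0.0], [0.0, -0.001, -1.0]]
contact_force: [1.5, -1.1, 0.2]
finger_gap: 0.0851
finger_force: 0.0
```

```bash
python3 - <<'E'
from h import *
c=blk('w5',[(313,198),(465,195),(467,282),(317,282)],.038)
need(.424,.315,.2,1.78)
E
```

```text
c [ 0.5173 -0.0185  0.038 ] len 0.058447466758272365 wid 0.03368433202790453 yaw -0.05409901654853629
t 12.28 tcp [ 0.5142 -0.0598  0.1541] yaw 1.5089
turn [-0.0009 -0.0002 -0.2711] shift [ 0.3685 -0.1133 -0.0458]
```

Request:
{"op": "play_rows", "data": {
  "increments": [0,0,0,0.055,-0.007,-0.02,1,0,0,0,0.11,-0.014,-0.04,1,0,0,0,0.165,-0.02,-0.06,1,0,0,0,0.22,-0.03,-0.066,1,0,0,0,0.275,-0.035,-0.066,1]
}}

```text
time_s: 12.9
tcp_pos: [0.4964, 0.2186, 0.2198]
tool_rot: [[0.062, 0.998, 0.002], [0.998, -0.062, 0.0], [0.0, 0.002, -1.0]]
contact_force: [1.0, 0.1, -0.0]
finger_gap: 0.0854
finger_force: 0.0
```

Request:
{"op": "play_rows", "data": {
  "increments": [0,0,0,0.05,0,0,1,0,0,0,0.05,0,0,1,0,0,0,0.05,0,0,1,0,0,0,0.05,0,0,1,0,0,0,0.05,0,0,1]
}}

```text
time_s: 13.52
tcp_pos: [0.5, 0.2652, 0.2188]
tool_rot: [[0.064, 0.998, -0.0], [0.998, -0.064, -0.001], [-0.001, -0.0, -1.0]]
contact_force: [0.8, -0.0, 0.9]
finger_gap: 0.0856
finger_force: 0.0
```

```bash
python3 look.py w6; python3 lino.py w6
```

```text
[0.5    0.2652 0.2188] [ 0.0643  0.9979 -0.0002]
block [0.2381 0.0358] 0.06656841933727264 0.044960491359233856 yaw 0.38444757666673635 px [163.831  493.0363]
block [0.4244 0.3189] 0.05785248056054115 0.03140277788043022 yaw 0.2525846340456366 px [288.4352 192.3244]
block [0.5923 0.3281] 0.05794448032975197 0.031049160286784172 yaw -0.011079549083056861 px [515.3125 165.5819]
block [0.5403 0.4302] 0.06276744604110718 0.034526608884334564 yaw -0.32726215108022316 px [436.1408  33.1764]
```

View pics/w6.png

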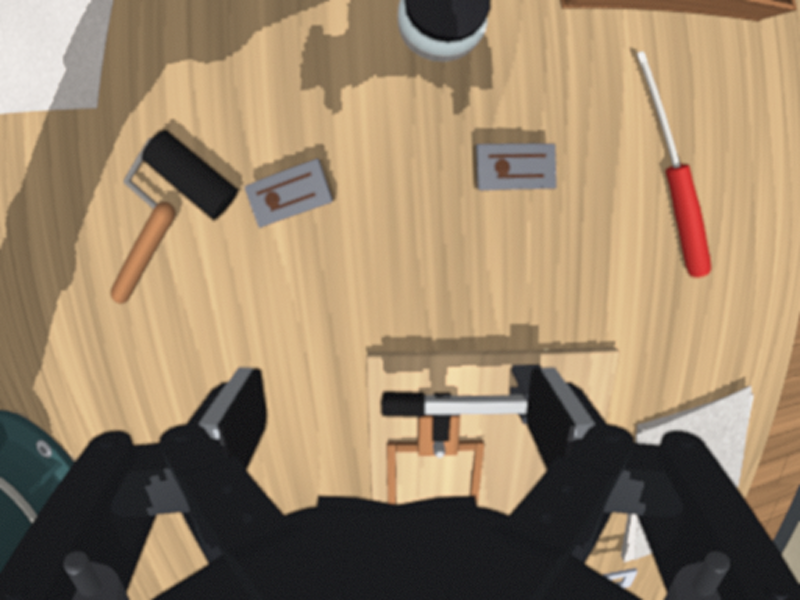

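The block at (288,192) has the roller right by its left end, and the other at (515,165) is free. The jar is at (443,20). I'll pinch the first across its width.

Request:
{"op": "play_rows", "data": {
  "increments": [0,0,0.18,0.01,-0.015,0.02,0.3,0,0,0.36,0.02,-0.03,0.04,0.3,0,0,0.54,0.03,-0.045,0.06,0.3,0,0,0.72,0.04,-0.06,0.08,0.3,0,0,0.9,0.0515,-0.0715,0.1,0.3]
}}

```text
time_s: 14.2
tcp_pos: [0.4314, 0.3224, 0.1184]
tool_rot: [[0.824, 0.566, 0.0], [0.566, -0.824, -0.0], [0.0, 0.0, -1.0]]
contact_force: [0.5, 1.0, -0.3]
finger_gap: 0.0555
finger_force: 0.0
```

Request:
{"op": "play_rows", "data": {
  "increments": [0,0,0.18,0,0,0,0.3,0,0,0.354,0,0,0.02,0.3,0,0,0.354,0,0,0.03,0.3,0,0,0.354,0,0,0.03,0.3,0,0,0.354,0,0,0.03,0.3]
}}

```text
time_s: 14.82
tcp_pos: [0.432, 0.3227, 0.0892]
tool_rot: [[0.968, 0.253, 0.0], [0.253, -0.968, 0.001], [0.0, -0.001, -1.0]]
contact_force: [0.3, 0.4, 0.4]
finger_gap: 0.0555
finger_force: 0.0
```

```bash
python3 look.py w7; python3 lino.py w7; python3 -c "
from h import *
need(.432,.321,.012,.2526)"
```

```text
[0.432  0.3227 0.0892] [0.9675 0.2529 0.0003]
block [0.4245 0.319 ] 0.05853632092475891 0.03201669827103615 yaw 0.24149593034633288 px [399.1358 329.2588]
block [0.5337 0.4312] 0.061022140085697174 0.028518998995423317 yaw -0.7014581887363223 px [223.9445  52.8009]
t 14.88 tcp [0.4321 0.3228 0.0894] yaw 0.2553
turn [-0.0007 -0.0008  0.0027] shift [-0.0006  0.0017  0.0774]
```

Request:
{"op": "play_rows", "data": {
  "increments": [0,0,0,0,0.0017,0.04,0.3,0,0,0,0,0.0017,0.07,0.3,0,0,0,0,0.0017,0.077,0.3,0,0,0,0,0.0017,0.077,0.3,0,0,0,0,0.0017,0.077,-0.6]
}}

```text
time_s: 15.5
tcp_pos: [0.4329, 0.3216, 0.013]
tool_rot: [[0.968, 0.252, 0.002], [0.252, -0.968, 0.001], [0.002, -0.001, -1.0]]
contact_force: [-0.6, -0.2, 0.1]
finger_gap: 0.0386
finger_force: 0.0
```

Request:
{"op": "play_rows", "data": {
  "increments": [0,0,0,0,0,0,-0.6,0,0,0,0,0,0,-0.6,0,0,0,0,0,-0.04,-0.6,0,0,0,0,0,-0.09,-0.6,0,0,0,0,0,-0.14,-0.6]
}}

```text
time_s: 16.12
tcp_pos: [0.4318, 0.3208, 0.1535]
tool_rot: [[0.968, 0.252, -0.0], [0.252, -0.968, -0.0], [-0.0, 0.0, -1.0]]
contact_force: [-0.0, -0.3, -1.1]
finger_gap: 0.0332
finger_force: 30.5
```

Request:
{"op": "play_rows", "data": {
  "increments": [0,0,0.06,0.004,0.05,-0.02,-0.6,0,0,0.12,0.008,0.105,-0.02,-0.6,0,0,0.18,0.012,0.16,-0.02,-0.6,0,0,0.25,0.016,0.215,-0.02,-0.6,0,0,0.317,0.02,0.27,-0.02,-0.6]
}}

```text
time_s: 16.75
tcp_pos: [0.5197, 0.0632, 0.1724]
tool_rot: [[0.998, -0.064, 0.001], [-0.064, -0.998, 0.0], [0.001, -0.0, -1.0]]
contact_force: [0.2, 0.2, 0.2]
finger_gap: 0.033
finger_force: 30.6
```

```bash
python3 -c "
from h import *
need(.529,.0345,.07,-.062)"
```

```text
t 16.75 tcp [0.5197 0.0632 0.1724] yaw -0.064
turn [-0.0004 -0.0007 -0.002 ] shift [0.011  0.028  0.1024]
```

Request:
{"op": "play_rows", "data": {
  "increments": [0,0,0,0.011,0.027,0.0,-0.6,0,0,0,0.011,0.027,0.05,-0.6,0,0,0,0.011,0.027,0.1,-0.6,0,0,0,0.011,0.027,0.1,-0.6,0,0,0,0.011,0.027,0.1,-0.6]
}}

```text
time_s: 17.38
tcp_pos: [0.5295, 0.0373, 0.0731]
tool_rot: [[0.998, -0.062, 0.002], [-0.062, -0.998, 0.0], [0.002, -0.0, -1.0]]
contact_force: [0.1, 0.7, -0.4]
finger_gap: 0.0335
finger_force: 30.5
```

```bash
python3 look.py w8; python3 -c "
from h import *
need(.529,.0345,.026,-.062)"
```

```text
[0.5295 0.0373 0.0731] [ 0.9981 -0.062   0.0015]
t 17.43 tcp [0.5301 0.0374 0.0737] yaw -0.062
turn [-0.0006 -0.0032  0.    ] shift [-0.0011  0.003   0.0477]
```

View pics/w8.png

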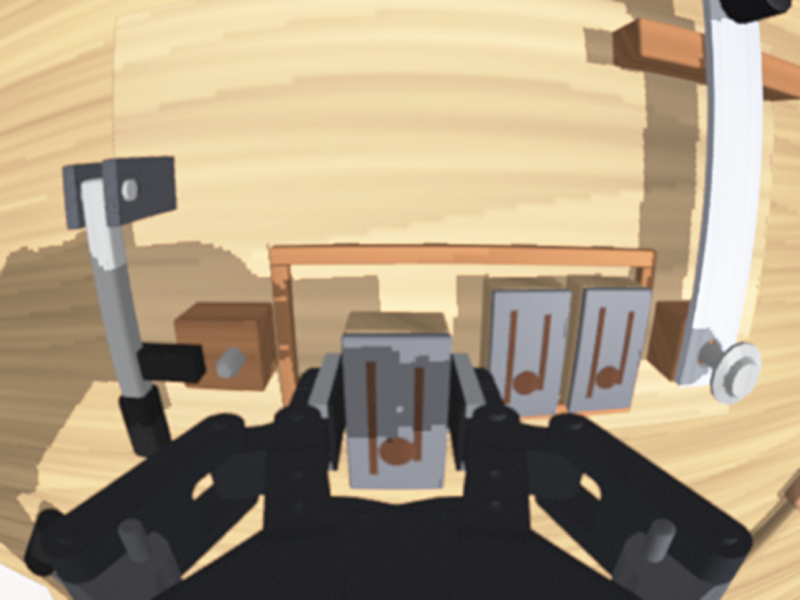

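Both placed blocks sit well at (530,350) and (610,350), and the third hangs over free space. I'll lower it, release it, then regrip it by its ends.

Request:
{"op": "play_rows", "data": {
  "increments": [0,0,0,-0.001,0.002,0.02,-0.6,0,0,0,-0.001,0.002,0.035,-0.6,0,0,0,-0.001,0.002,0.046,-0.6,0,0,0,-0.001,0.002,0.046,-0.6,0,0,0,-0.001,0.002,0.046,-0.02]
}}

```text
time_s: 18.05
tcp_pos: [0.5278, 0.0353, 0.0261]
tool_rot: [[0.998, -0.062, 0.0], [-0.062, -0.998, 0.0], [0.0, -0.0, -1.0]]
contact_force: [-0.3, 0.9, -0.5]
finger_gap: 0.0422
finger_force: 0.0
```

Request:
{"op": "play_rows", "data": {
  "increments": [0,0,0,0,0,0,-0.02,0,0,0,0,0,-0.02,-0.02,0,0,0,0,0,-0.05,-0.02,0,0,-0.17,-0.004,0,-0.1,0,0,0,-0.35,-0.008,0,-0.1,1]
}}

```text
time_s: 18.68
tcp_pos: [0.5223, 0.0359, 0.1295]
tool_rot: [[0.957, 0.289, 0.008], [0.289, -0.957, 0.0], [0.008, 0.002, -1.0]]
contact_force: [0.0, -0.5, -1.1]
finger_gap: 0.0596
finger_force: 0.0
```

Request:
{"op": "play_rows", "data": {
  "increments": [0,0,-0.18,0,0,0,1,0,0,-0.36,0,0,0,1,0,0,-0.54,0,0,0,1,0,0,-0.72,0,0,0,1,0,0,-0.9,0,0,0,1]
}}

```text
time_s: 19.3
tcp_pos: [0.5195, 0.0355, 0.1261]
tool_rot: [[0.368, 0.93, 0.0], [0.93, -0.368, -0.0], [-0.0, 0.0, -1.0]]
contact_force: [0.3, 0.1, 0.1]
finger_gap: 0.0856
finger_force: 0.0
```

Request:
{"op": "play_rows", "data": {
  "increments": [0,0,-0.18,0,0,0,1,0,0,-0.32,0,0,0,1,0,0,-0.32,0,0,0.03,1,0,0,-0.32,0,0,0.03,1,0,0,-0.32,0,0,0.03,1]
}}

```text
time_s: 19.92
tcp_pos: [0.5198, 0.0357, 0.0964]
tool_rot: [[0.063, 0.998, 0.0], [0.998, -0.063, -0.0], [-0.0, 0.0, -1.0]]
contact_force: [-0.2, -0.5, -0.3]
finger_gap: 0.0854
finger_force: 0.0
```

```bash
python3 look.py w9; sed -i "s/'wrist',u,v,.026/'wrist',u,v,Z/; s/^n=sys.argv\[1\]/n=sys.argv[1]; Z=float(sys.argv[2]) if len(sys.argv)>2 else .026/" lino.py; python3 lino.py w9 .038; python3 -c "
from h import *
need(.521,.035,.022,1.509)"
```

```text
[0.5198 0.0357 0.0964] [0.063  0.998  0.0002]
block [ 0.6621 -0.1095] 0.07187438011169434 0.038664549589157104 yaw 1.47890861391362 px [619.2506 522.1708]
block [0.5181 0.0366] 0.05802786350250244 0.03286413103342056 yaw -0.06448085578716167 px [391.0303 316.4161]
t 19.98 tcp [0.5201 0.0358 0.0966] yaw 1.5078
turn [ 0.0011 -0.     -0.0012] shift [-0.0007  0.0008  0.0746]
```

Request:
{"op": "play_rows", "data": {
  "increments": [0,0,0,0,-0.001,0.03,1,0,0,0,0,-0.001,0.06,1,0,0,0,0,-0.001,0.0735,1,0,0,0,0,-0.001,0.0735,1,0,0,0,0,-0.001,0.0735,-0.2]
}}

```text
time_s: 20.6
tcp_pos: [0.5194, 0.036, 0.0233]
tool_rot: [[0.063, 0.998, 0.002], [0.998, -0.063, 0.0], [0.0, 0.002, -1.0]]
contact_force: [-0.5, 0.1, -0.1]
finger_gap: 0.0698
finger_force: 0.0
```

Request:
{"op": "play_rows", "data": {
  "increments": [0,0,0,0,0,0,-0.2,0,0,0,0,0,0,-0.2,0,0,0,0,0,-0.02,-0.2,0,0,0,0.027,0,-0.02,-0.2,0,0,0,0.027,0,-0.02,-0.2]
}}

```text
time_s: 21.22
tcp_pos: [0.5212, 0.0652, 0.0431]
tool_rot: [[0.06, 0.998, 0.002], [0.998, -0.06, 0.002], [0.002, 0.002, -1.0]]
contact_force: [0.2, -0.4, 0.3]
finger_gap: 0.0592
finger_force: 33.0
```

Request:
{"op": "play_rows", "data": {
  "increments": [0,0,0,0,0,0,-0.2,0,0,0,0,0,0.01,-0.2,0,0,0,0,0,0.02,-0.2,0,0,0,0,0,0.02,-0.2,0,0,0,0,0,0.02,-0.2]
}}

```text
time_s: 21.85
tcp_pos: [0.5202, 0.062, 0.0218]
tool_rot: [[0.064, 0.998, -0.001], [0.998, -0.064, -0.001], [-0.001, -0.001, -1.0]]
contact_force: [-0.6, -1.2, 0.8]
finger_gap: 0.0592
finger_force: 35.7
```

Request:
{"op": "play_rows", "data": {
  "increments": [0,0,0,0,0,0,0.7,0,0,0,0,0,0,0.7,0,0,0,0,0,-0.05,0.7,0,0,0,0,0,-0.1,0.7,0,0,0,0,0,-0.14,1]
}}

```text
time_s: 22.48
tcp_pos: [0.5205, 0.0629, 0.164]
tool_rot: [[0.063, 0.998, 0.001], [0.998, -0.063, 0.0], [0.0, 0.001, -1.0]]
contact_force: [1.0, -0.6, 0.6]
finger_gap: 0.0853
finger_force: 0.0
```

```bash
python3 -c "
from h import *
need(.5923,.3285,.12,1.56)"
```

```text
t 22.48 tcp [0.5205 0.0629 0.164 ] yaw 1.508
turn [ 0.0008 -0.0004 -0.052 ] shift [0.2696 0.055  0.0442]
```

Request:
{"op": "play_rows", "data": {
  "increments": [0,0,-0.052,0.055,0.011,0,1,0,0,-0.052,0.11,0.022,0,1,0,0,-0.052,0.165,0.033,0.02,1,0,0,-0.052,0.22,0.045,0.044,1,0,0,-0.052,0.27,0.055,0.044,1]
}}

```text
time_s: 23.1
tcp_pos: [0.591, 0.3297, 0.1158]
tool_rot: [[0.01, 1.0, -0.004], [1.0, -0.01, -0.002], [-0.002, -0.004, -1.0]]
contact_force: [0.1, -0.5, 0.9]
finger_gap: 0.0851
finger_force: 0.0
```

Request:
{"op": "play_rows", "data": {
  "increments": [0,0,0,0,0,0,1,0,0,0,0,0,0,1,0,0,0,0,0,0,1,0,0,0,0,0,0,1,0,0,0,0,0,0,1]
}}

```text
time_s: 23.72
tcp_pos: [0.5925, 0.3278, 0.1186]
tool_rot: [[0.012, 1.0, 0.0], [1.0, -0.012, -0.0], [-0.0, 0.0, -1.0]]
contact_force: [0.5, -1.1, 0.4]
finger_gap: 0.0853
finger_force: 0.0
```

```bash
python3 look.py w10; python3 lino.py w10; python3 -c "
from h import *
need(.5923,.3285,.011,1.56)"
```

```text
[0.5925 0.3278 0.1186] [0.0121 0.9999 0.0002]
block [0.5933 0.3288] 0.05782914161682129 0.032077856361866 yaw -0.011602727079202957 px [396.1989 294.1556]
block [0.5571 0.4329] 0.06276240944862366 0.03119213879108429 yaw 0.8533322735910889 px [324.3038  99.5127]
t 23.77 tcp [0.5924 0.328  0.1185] yaw 1.559
turn [ 0.0002  0.0002 -0.001 ] shift [ 0.0005 -0.0002  0.1075]
```

Request:
{"op": "play_rows", "data": {
  "increments": [0,0,0,0,0,0.04,1,0,0,0,0,0,0.09,1,0,0,0,0,0,0.1075,1,0,0,0,0,0,0.1075,1,0,0,0,0,0,0.1075,-0.2]
}}

```text
time_s: 24.4
tcp_pos: [0.5935, 0.3298, 0.0126]
tool_rot: [[0.011, 1.0, 0.002], [1.0, -0.011, 0.002], [0.002, 0.002, -1.0]]
contact_force: [0.3, 1.0, 0.5]
finger_gap: 0.0697
finger_force: 0.0
```

Request:
{"op": "play_rows", "data": {
  "increments": [0,0,0,0,0,0,-0.2,0,0,0,0,0,0,-0.2,0,0,0,0,0,-0.05,-0.2,0,0,0,0,0,-0.1,-0.2,0,0,0.05,-0.03,-0.01,-0.14,-0.2]
}}

```text
time_s: 25.02
tcp_pos: [0.5827, 0.3023, 0.1539]
tool_rot: [[0.059, 0.998, 0.003], [0.998, -0.059, 0.005], [0.005, 0.003, -1.0]]
contact_force: [0.6, -0.2, -1.5]
finger_gap: 0.0591
finger_force: 33.1
```

Request:
{"op": "play_rows", "data": {
  "increments": [0,0,0,-0.055,-0.01,0,-0.2,0,0,0,-0.11,-0.02,0,-0.2,0,0,0,-0.165,-0.03,0,-0.2,0,0,0,-0.22,-0.04,0,-0.2,0,0,0,-0.25,-0.045,0,-0.2]
}}

```text
time_s: 25.65
tcp_pos: [0.5202, 0.0481, 0.151]
tool_rot: [[0.065, 0.998, -0.001], [0.998, -0.065, -0.002], [-0.002, -0.001, -1.0]]
contact_force: [0.1, 1.6, -0.7]
finger_gap: 0.059
finger_force: 33.1
```

```bash
python3 -c "
from h import *
need(.5203,.0222,.075,1.509)"
```

```text
t 25.65 tcp [0.5202 0.0481 0.151 ] yaw 1.5062
turn [-0.001   0.0023 -0.0028] shift [-0.0256  0.0018  0.0761]
```

Request:
{"op": "play_rows", "data": {
  "increments": [0,0,0,-0.025,0.002,0,-0.2,0,0,0,-0.025,0.002,0.04,-0.2,0,0,0,-0.025,0.002,0.076,-0.2,0,0,0,-0.025,0.002,0.076,-0.2,0,0,0,-0.025,0.002,0.076,-0.2]
}}

```text
time_s: 26.28
tcp_pos: [0.5229, 0.0273, 0.0759]
tool_rot: [[0.061, 0.998, 0.001], [0.998, -0.061, 0.0], [0.0, 0.001, -1.0]]
contact_force: [0.6, 0.0, -0.9]
finger_gap: 0.0589
finger_force: 33.1
```

```bash
python3 look.py w11; python3 lino.py w11 .038; python3 -c "
from h import *
need(.5203,.0222,.023,1.509)"
```

```text
[0.5229 0.0273 0.0759] [0.0605 0.9982 0.0014]
block [0.5204 0.0623] 0.057899750769138336 0.03200049325823784 yaw -0.06424423392430878 px [383.2351 252.6134]
block [0.6077 0.1495] 0.04920518025755882 0.032060910016298294 yaw 0.12258468912034526 px [591.7171  32.4317]
t 26.32 tcp [0.5233 0.0274 0.0762] yaw 1.5101
turn [ 0.0024 -0.0005  0.0011] shift [-0.0054 -0.0028  0.0532]
```

View pics/w11.png

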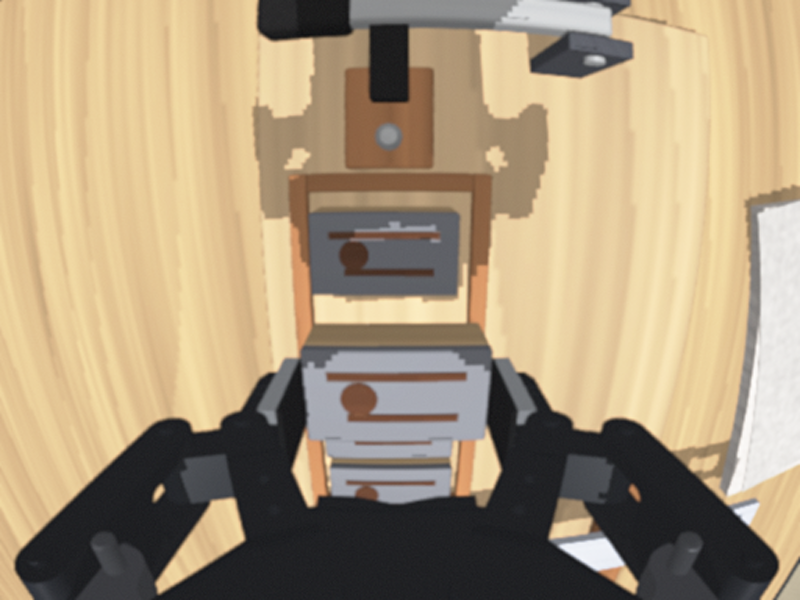

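The held block sits over the one gap, between the left block at (385,252) and its neighbour at (390,470). The clamp foot at (390,60) lies over the seat beside the end bolt at (388,135).

Request:
{"op": "play_rows", "data": {
  "increments": [0,0,0,-0.004,-0.002,0.02,-0.2,0,0,0,-0.005,-0.002,0.03,-0.2,0,0,0,-0.005,-0.002,0.04,-0.2,0,0,0,-0.005,-0.002,0.04,-0.2,0,0,0,-0.005,-0.002,0.04,-0.2]
}}

```text
time_s: 26.95
tcp_pos: [0.5203, 0.0224, 0.0351]
tool_rot: [[0.061, 0.998, 0.001], [0.998, -0.061, 0.0], [0.0, 0.001, -1.0]]
contact_force: [0.8, -0.1, -0.8]
finger_gap: 0.0591
finger_force: 33.1
```

```bash
python3 -c "
from h import *
need(.5203,.0222,.023,1.509)"
```

```text
t 26.95 tcp [0.5203 0.0224 0.0351] yaw 1.5101
turn [ 0.0005 -0.0002  0.0011] shift [-0.0002  0.      0.0121]
```

Request:
{"op": "play_rows", "data": {
  "increments": [0,0,0,0,0,0.006,-0.2,0,0,0,0,0,0.0115,-0.2,0,0,0,0,0,0.0115,-0.2,0,0,0,0,0,0.0115,-0.2,0,0,0,0,0,0.0115,0.7]
}}

```text
time_s: 27.58
tcp_pos: [0.5201, 0.0222, 0.0234]
tool_rot: [[0.061, 0.998, 0.0], [0.998, -0.061, 0.0], [0.0, 0.0, -1.0]]
contact_force: [0.2, 0.4, 0.3]
finger_gap: 0.0725
finger_force: 0.0
```

Request:
{"op": "play_rows", "data": {
  "increments": [0,0,0,0,0,0,0.7,0,0,0,0,0,0,0.7,0,0,0,0,0,-0.04,0.7,0,0,0,0,0,-0.09,0.7,0,0,0.17,0.02,0,-0.13,0.7]
}}

```text
time_s: 28.2
tcp_pos: [0.521, 0.0402, 0.1545]
tool_rot: [[0.237, 0.971, -0.001], [0.971, -0.237, -0.0], [-0.001, -0.001, -1.0]]
contact_force: [1.4, -0.4, -0.4]
finger_gap: 0.0725
finger_force: 0.0
```

Request:
{"op": "play_rows", "data": {
  "increments": [0,0,0.18,0.02,-0.006,0,0.2,0,0,0.36,0.045,-0.012,0,0,0,0,0.54,0.07,-0.02,0,-0.2,0,0,0.72,0.09,-0.025,0,-0.2,0,0,0.9,0.11,-0.03,0,-0.2]
}}

```text
time_s: 28.82
tcp_pos: [0.5168, 0.1567, 0.1531]
tool_rot: [[0.907, 0.421, -0.0], [0.421, -0.907, -0.0], [-0.0, -0.0, -1.0]]
contact_force: [-0.3, 0.4, -0.5]
finger_gap: 0.0344
finger_force: 0.0
```

Request:
{"op": "play_rows", "data": {
  "increments": [0,0,0.18,0,0,0,-0.2,0,0,0.36,0,0,0,-0.2,0,0,0.5,0,0,0,-0.2,0,0,0.5,0,0,0,-0.2,0,0,0.5,0,0,0,-0.2]
}}

```text
time_s: 29.45
tcp_pos: [0.517, 0.156, 0.1532]
tool_rot: [[0.998, -0.058, -0.0], [-0.058, -0.998, -0.0], [-0.0, 0.0, -1.0]]
contact_force: [-0.2, 0.6, 0.3]
finger_gap: 0.0341
finger_force: 0.0
```

```bash
python3 look.py w12; python3 -c "
from h import *
need(.496,.155,.032,-.062)"
```

```text
[0.517  0.156  0.1532] [ 0.9983 -0.0579 -0.0003]
t 29.5 tcp [0.5171 0.156  0.1533] yaw -0.0586
turn [-0.      0.0002  0.0034] shift [-0.0209  0.0022  0.1213]
```

View pics/w12.png

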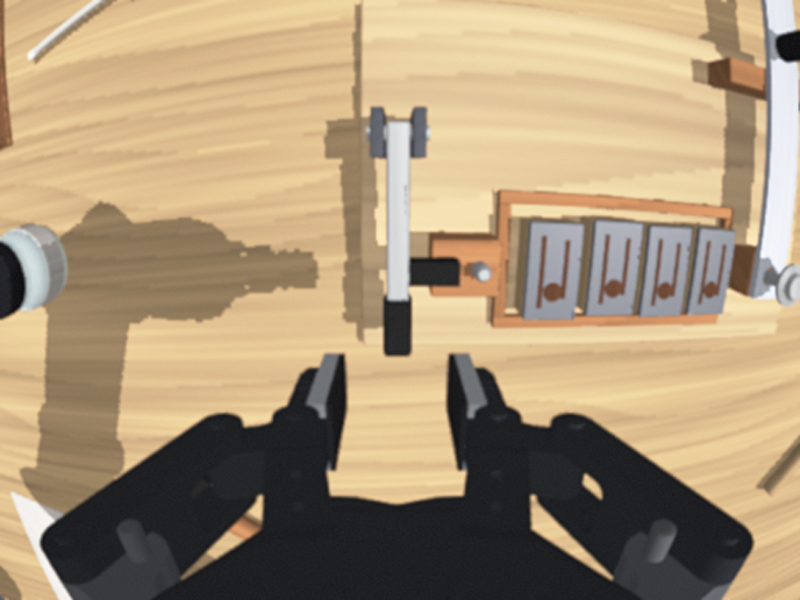

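All four blocks lie in the bay. The clamp grip is at (398,325), the hinge uprights are near (398,130), and the foot (435,270) lies beside the bolt (483,270).

```bash
python3 - <<'E'
from h import *
st=pickle.load(open('pics/w12.pkl','rb'));k=.64
R=st['tool_rot'];p=st['tcp_pos']
f=lambda u,v,z:onz('wrist',u*k,v*k,z,st)
for nm,u,v,z in[('gripback',398,300,.061),('gripfront',397,353,.056),('arm',398,125,.065),('bolt',484,268,.054),('hl',378,108,.064),('hr',420,108,.064)]: q=f(u,v,z); print(nm,q,R.T@(q-p))
E
```

```text
gripback [0.5161 0.1549 0.061 ] [-0.0008  0.0012  0.0922]
gripfront [0.4833 0.1573 0.056 ] [-0.0337  0.0007  0.0972]
arm [0.6063 0.1498 0.065 ] [0.0895 0.0011 0.0882]
bolt [0.5292 0.1075 0.054 ] [0.015  0.0477 0.0992]
hl [0.6155 0.159  0.064 ] [ 0.0982 -0.0087  0.0892]
hr [0.6144 0.1385 0.064 ] [0.0982 0.0118 0.0892]
```

Request:
{"op": "play_rows", "data": {
  "increments": [0,0,0,-0.019,0.001,0.03,-0.2,0,0,0,-0.019,0.001,0.07,-0.2,0,0,0,-0.019,0.001,0.11,-0.2,0,0,0,-0.019,0.001,0.118,-0.2,0,0,0,-0.019,0.001,0.118,-0.2]
}}

```text
time_s: 30.12
tcp_pos: [0.4983, 0.1561, 0.0354]
tool_rot: [[0.998, -0.06, -0.0], [-0.06, -0.998, 0.0], [-0.0, 0.0, -1.0]]
contact_force: [-0.5, 1.2, 0.6]
finger_gap: 0.0343
finger_force: 0.0
```

Request:
{"op": "play_rows", "data": {
  "increments": [0,0,0,0,0,0,-0.9,0,0,0,0,0,0,-0.9,0,0,0,0,0,0,-0.9,0,0,0,0,0,0,-0.9,0,0,0,0,0,0,-0.9]
}}

```text
time_s: 30.75
tcp_pos: [0.4993, 0.1566, 0.0367]
tool_rot: [[0.998, -0.06, 0.003], [-0.06, -0.998, 0.001], [0.003, -0.001, -1.0]]
contact_force: [-1.0, 0.2, 6.8]
finger_gap: 0.0156
finger_force: 34.9
```

```bash
python3 -c "
from h import *
need(.4997,.156,.034,-.062)"
```

```text
t 30.75 tcp [0.4993 0.1566 0.0367] yaw -0.0603
turn [-0.0012 -0.0025  0.0017] shift [0.0005 0.0006 0.0027]
```

Request:
{"op": "play_rows", "data": {
  "increments": [0,0,0,0.0005,0,-0.016,-0.9,0,0,0,0.005,0,-0.037,-0.9,0,0,0,0.013,0,-0.056,-0.9,0,0,0,0.025,0,-0.074,-0.9,0,0,0,0.04,0,-0.088,-0.9]
}}

```text
time_s: 31.38
tcp_pos: [0.5374, 0.1542, 0.1242]
tool_rot: [[0.998, -0.06, -0.001], [-0.06, -0.998, 0.001], [-0.001, -0.0, -1.0]]
contact_force: [2.4, 2.3, -9.8]
finger_gap: 0.0155
finger_force: 32.0
```

Request:
{"op": "play_rows", "data": {
  "increments": [0,0,0,0.018,0,-0.012,-0.9,0,0,0,0.037,0,-0.019,-0.9,0,0,0,0.058,0,-0.023,-0.9,0,0,0,0.079,0,-0.022,-0.9,0,0,0,0.096,0,-0.018,-0.9]
}}

```text
time_s: 32.0
tcp_pos: [0.6332, 0.1484, 0.1427]
tool_rot: [[0.998, -0.06, -0.002], [-0.06, -0.998, 0.0], [-0.002, -0.0, -1.0]]
contact_force: [-2.0, 1.4, 3.8]
finger_gap: 0.0156
finger_force: 36.4
```

```bash
python3 look.py w13; python3 -c "
from h import *
need(.633,.148,.14,-.062)"
```

```text
[0.6332 0.1484 0.1427] [ 0.9982 -0.0599 -0.0021]
t 32.05 tcp [0.6357 0.1482 0.1421] yaw -0.0609
turn [-0.0009 -0.0009  0.0011] shift [-0.0027  0.0004  0.0021]
```

View pics/w13.png

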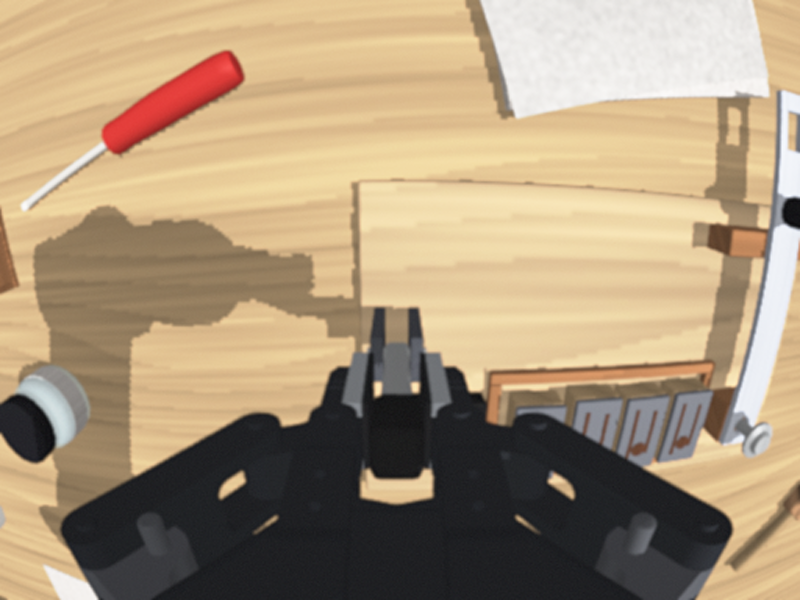

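The clamp arm stands past upright in the grip at (398,430), and the bar's knob is at (795,212). I'll ease it further back and release.

Request:
{"op": "play_rows", "data": {
  "increments": [0,0,0,0.008,0,0.003,-0.9,0,0,0,0.016,0,0.006,-0.9,0,0,0,0.023,0,0.01,-0.9,0,0,0,0.023,0,0.01,-0.9,0,0,0,0.023,0,0.01,-0.2]
}}

```text
time_s: 32.67
tcp_pos: [0.6565, 0.1461, 0.1314]
tool_rot: [[0.998, -0.06, 0.0], [-0.06, -0.998, -0.001], [0.0, 0.001, -1.0]]
contact_force: [0.6, 0.2, -0.4]
finger_gap: 0.032
finger_force: 0.0
```

Request:
{"op": "play_rows", "data": {
  "increments": [0,0,0,0,0,0,-0.2,0,0,0,0,0,0,-0.2,0,0,0,-0.005,0,-0.04,-0.2,0,0,0,-0.005,0,-0.09,-0.2,0,0,0,-0.005,0.03,-0.12,-0.2]
}}

```text
time_s: 33.3
tcp_pos: [0.6508, 0.1207, 0.2539]
tool_rot: [[0.999, -0.055, 0.003], [-0.055, -0.999, 0.003], [0.003, -0.003, -1.0]]
contact_force: [0.2, 0.4, 0.0]
finger_gap: 0.0341
finger_force: 0.0
```

Request:
{"op": "play_rows", "data": {
  "increments": [0,0,0,0,0.05,0,-0.1,0,0,0,0,0.1,0,-0.1,0,0,0,0,0.15,0.02,-0.1,0,0,0,0,0.2,0.04,-0.1,0,0,0,0,0.24,0.06,-0.1]
}}

```text
time_s: 33.92
tcp_pos: [0.635, -0.1254, 0.1908]
tool_rot: [[0.998, -0.062, -0.0], [-0.062, -0.998, -0.001], [0.0, 0.001, -1.0]]
contact_force: [0.5, -0.7, 0.4]
finger_gap: 0.0384
finger_force: 0.0
```

```bash
python3 -c "
from h import *
need(.66,-.122,.15,-.085)"
```

```text
t 33.92 tcp [ 0.635  -0.1254  0.1908] yaw -0.0619
turn [ 0.001  -0.0001  0.0231] shift [ 0.0248 -0.005   0.0408]
```

Request:
{"op": "play_rows", "data": {
  "increments": [0,0,0.023,0.03,-0.003,0.02,0,0,0,0.023,0.03,-0.003,0.04,0,0,0,0.023,0.03,-0.003,0.04,0,0,0,0.023,0.03,-0.003,0.04,0,0,0,0.023,0.03,-0.003,0.04,0]
}}

```text
time_s: 34.55
tcp_pos: [0.6659, -0.1213, 0.1525]
tool_rot: [[0.997, -0.083, 0.001], [-0.083, -0.997, -0.0], [0.001, 0.0, -1.0]]
contact_force: [0.2, 0.1, 0.2]
finger_gap: 0.0427
finger_force: 0.0
```

```bash
python3 look.py w14; python3 - <<'E'
from h import *
im=robot.snapshot('side'); cv2.imwrite('pics/s2_raw.png',im)
w=cv2.imread('pics/w14.png'); c=im[130:270,130:330]
c=cv2.resize(c,(400,280),interpolation=cv2.INTER_CUBIC); w=cv2.resize(w,(800,600)); w[320:600,0:400]=c
cv2.imwrite('pics/m14.png',w)
E
```

```text
[ 0.6659 -0.1213  0.1525] [ 0.9966 -0.0827  0.0014]
```

View pics/m14.png

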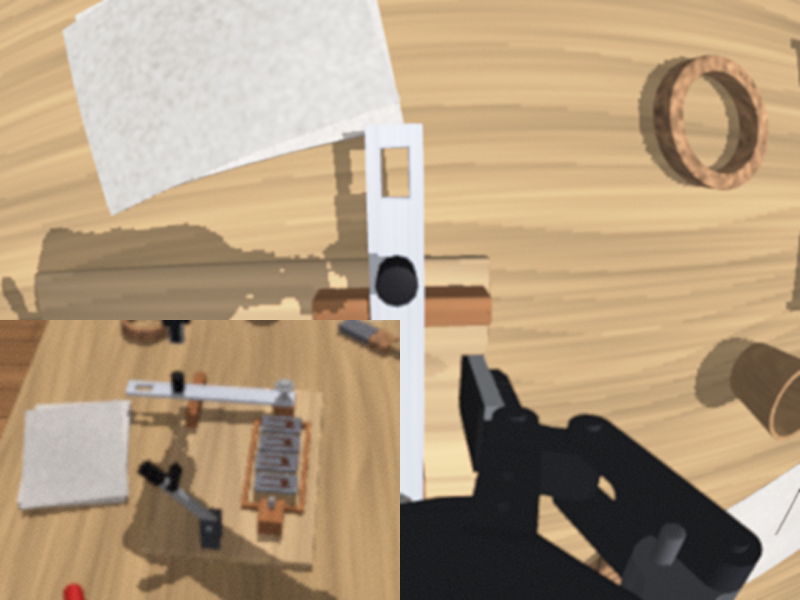

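The side inset shows the clamp thrown back and four blocks in the bay. In the wrist view the knob top is at about (397,288) and the slot at (397,172), in line with the tool.

```bash
python3 - <<'E'
from h import *
st=pickle.load(open('pics/w14.pkl','rb'));k=.64
R=st['tool_rot'];p=st['tcp_pos']
f=lambda u,v,z:onz('wrist',u*k,v*k,z,st)
for nm,u,v,z in[('knob',397,288,.076),('slot',397,172,.046),('endmid',395,125,.046)]: q=f(u,v,z); print(nm,q,R.T@(q-p))
for P in (np.array([.512,-.112]),):
  d=f(397,288,.076)[:2]-P; print(np.linalg.norm(d),np.arctan2(d[1],d[0]))
  d=f(397,172,.046)[:2]-P; print(np.linalg.norm(d),np.arctan2(d[1],d[0]))
need(*f(397,288,.076)[:2],.05,-.08)
E
```

```text
knob [ 0.6762 -0.1227  0.076 ] [0.0102 0.0006 0.0765]
slot [ 0.7315 -0.1274  0.046 ] [0.0657 0.0006 0.1066]
endmid [ 0.7567 -0.1284  0.046 ] [ 0.0909 -0.0004  0.1066]
0.16453585766616216 -0.06511314986259831
0.2200309740665702 -0.06982799717277204
t 34.65 tcp [ 0.666  -0.1213  0.1524] yaw -0.0829
turn [ 0.0001 -0.0014 -0.0029] shift [0.0101 0.0005 0.1024]
```

Request:
{"op": "play_rows", "data": {
  "increments": [0,0,0,0.01,0.0005,0.04,0,0,0,0,0.01,0.0005,0.08,0,0,0,0,0.01,0.0005,0.102,0,0,0,0,0.01,0.0005,0.102,0,0,0,0,0.01,0.0005,0.102,-0.8]
}}

```text
time_s: 35.28
tcp_pos: [0.6768, -0.123, 0.0508]
tool_rot: [[0.997, -0.083, 0.002], [-0.083, -0.997, -0.0], [0.002, 0.0, -1.0]]
contact_force: [-0.2, 0.2, -0.1]
finger_gap: 0.0253
finger_force: 0.0
```

Request:
{"op": "play_rows", "data": {
  "increments": [0,0,0,0,0,0,-0.8,0,0,0,0,0,0,-0.8,0,0,0,0,0,-0.009,-0.8,0,0,0,0,0,-0.018,-0.8,0,0,0,0,0,-0.018,-0.8]
}}

```text
time_s: 35.9
tcp_pos: [0.6763, -0.1229, 0.0684]
tool_rot: [[0.997, -0.083, 0.002], [-0.083, -0.997, -0.0], [0.002, 0.0, -1.0]]
contact_force: [0.1, -0.3, -1.8]
finger_gap: 0.0208
finger_force: 29.6
```

```bash
cat > swing.py <<'E'
import sys
from h import *
P=np.array([.512,-.112]); st=robot.get_obs(); R=np.array(st['tool_rot']); p=np.array(st['tcp_pos']); z=float(sys.argv[1])
d=p[:2]-P; print('r',np.linalg.norm(d),'phi',np.arctan2(d[1],d[0]),'force',st['contact_force'],'gap',st['finger_gap'],'t',st['time_s'],'z',p[2])
for phi in map(float,sys.argv[2:]):
    q,Rq=target(P[0]+.1645*np.cos(phi),P[1]+.1645*np.sin(phi),z,phi)
    print(phi,Ro.from_matrix(R.T@Rq).as_rotvec()[2].round(3),(R.T@(q-p)).round(4))
E
python3 swing.py .069 .1 .26 .42 .58 .74
```

```text
r 0.1646543443122052 phi -0.0661409110573526 force [ 0.0559 -0.3329 -1.7546] gap 0.020822719053947208 t 35.9 z 0.06841108779294157
0.1 -0.183 [-0.0029 -0.0272 -0.0006]
0.26 -0.343 [-0.0097 -0.0525 -0.0006]
0.42 -0.503 [-0.0205 -0.0765 -0.0006]
0.58 -0.663 [-0.035  -0.0985 -0.0007]
0.74 -0.823 [-0.0528 -0.1178 -0.0007]
```

Request:
{"op": "play_rows", "data": {
  "increments": [0,0,-0.18,-0.003,-0.027,0,-0.8,0,0,-0.34,-0.01,-0.0525,0,-0.8,0,0,-0.5,-0.0205,-0.0765,0,-0.8,0,0,-0.66,-0.035,-0.0985,0,-0.8,0,0,-0.82,-0.053,-0.118,0,-0.8]
}}

```text
time_s: 36.52
tcp_pos: [0.6324, 0.0002, 0.0672]
tool_rot: [[0.737, 0.676, 0.0], [0.676, -0.737, 0.0], [0.0, -0.0, -1.0]]
contact_force: [-0.6, 0.6, -1.7]
finger_gap: 0.021
finger_force: 29.6
```

```bash
python3 swing.py .069 .86 1.0 1.14 1.28 1.4
```

```text
r 0.1645829055500853 phi 0.7503936202523472 force [-0.5864  0.5617 -1.6969] gap 0.021002103738487897 t 36.525 z 0.06720891153644405
0.86 -0.118 [-0.0012 -0.018  -0.0018]
1.0 -0.258 [-0.0055 -0.0406 -0.0018]
1.14 -0.398 [-0.0129 -0.0624 -0.0018]
1.28 -0.538 [-0.0233 -0.0829 -0.0018]
1.4 -0.658 [-0.0344 -0.0992 -0.0018]
```

Request:
{"op": "play_rows", "data": {
  "increments": [0,0,-0.118,-0.001,-0.018,-0.002,-0.8,0,0,-0.258,-0.0055,-0.0405,-0.002,-0.8,0,0,-0.398,-0.013,-0.0625,-0.002,-0.8,0,0,-0.538,-0.0235,-0.083,-0.002,-0.8,0,0,-0.658,-0.0345,-0.099,-0.002,-0.8]
}}

```text
time_s: 37.15
tcp_pos: [0.5396, 0.0499, 0.0693]
tool_rot: [[0.171, 0.985, -0.0], [0.985, -0.171, 0.0], [0.0, -0.0, -1.0]]
contact_force: [0.7, 0.3, -1.8]
finger_gap: 0.0212
finger_force: 29.6
```

```bash
python3 swing.py .069 1.45 1.48 1.509
```

```text
r 0.16426568897427232 phi 1.4018920132435932 force [ 0.6661  0.3036 -1.7643] gap 0.021175758401294632 t 37.15 z 0.06931943335005739
1.45 -0.051 [ 0.     -0.0079  0.0003]
1.48 -0.081 [-0.0003 -0.0128  0.0003]
1.509 -0.11 [-0.0008 -0.0176  0.0003]
```

Request:
{"op": "play_rows", "data": {
  "increments": [0,0,-0.05,0,-0.008,0,-0.8,0,0,-0.105,-0.001,-0.017,0,-0.8,0,0,-0.105,-0.001,-0.017,0,-0.8,0,0,-0.105,-0.001,-0.017,0,-0.8,0,0,-0.105,-0.001,-0.017,0,-0.8]
}}

```text
time_s: 37.78
tcp_pos: [0.524, 0.0512, 0.0693]
tool_rot: [[0.072, 0.997, -0.0], [0.997, -0.072, -0.0], [-0.0, -0.0, -1.0]]
contact_force: [-0.6, 1.2, -2.0]
finger_gap: 0.0211
finger_force: 29.6
```

```bash
python3 look.py w15; python3 swing.py .069 1.509
```

```text
[0.524  0.0512 0.0693] [ 0.072   0.9974 -0.    ]
r 0.16368840848875518 phi 1.4978567556674856 force [-1.7062  0.0076 -1.857 ] gap 0.021038597302965503 t 37.825 z 0.0692803987906907
1.509 -0.01 [ 0.0008 -0.0018  0.0003]
```

View pics/w15.png

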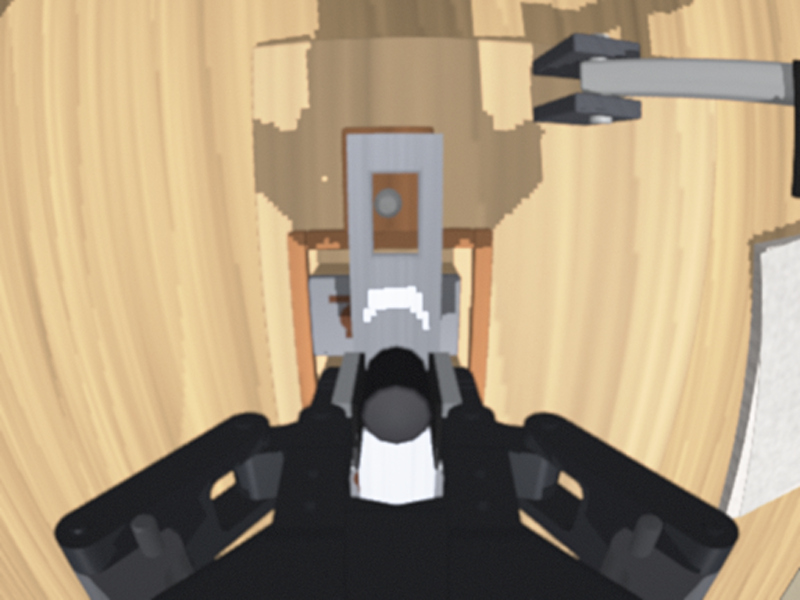

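The bolt tip at (387,203) shows inside the raised slot (x 372–420, y 172–253), about 3 mm left of its centre line. I'll swing 3 mm more, then lower.

Request:
{"op": "play_rows", "data": {
  "increments": [0,0,-0.015,0,-0.0025,0,-0.8,0,0,-0.015,0,-0.0025,0,-0.8,0,0,-0.015,0,-0.0025,0.007,-0.8,0,0,-0.015,0,-0.0025,0.013,-0.8,0,0,-0.015,0,-0.0025,0.018,-0.8]
}}

```text
time_s: 38.45
tcp_pos: [0.5213, 0.0517, 0.0509]
tool_rot: [[0.056, 0.998, -0.0], [0.998, -0.056, 0.0], [0.0, -0.0, -1.0]]
contact_force: [-5.1, 0.4, 40.5]
finger_gap: 0.0208
finger_force: 35.0
```

Request:
{"op": "play_rows", "data": {
  "increments": [0,0,0,0,0,0,-0.8,0,0,0,0,0,0,-0.8,0,0,0,0,0,0.001,-0.8,0,0,0,0,0,0.001,-0.8,0,0,0,0,0,0.001,-0.8]
}}

```text
time_s: 39.08
tcp_pos: [0.5213, 0.0517, 0.051]
tool_rot: [[0.056, 0.998, 0.001], [0.998, -0.056, -0.0], [-0.0, 0.001, -1.0]]
contact_force: [-1.1, 1.7, 6.0]
finger_gap: 0.0209
finger_force: 30.4
```

```bash
python3 look.py w16; python3 swing.py .05 1.509
```

```text
[0.5213 0.0517 0.051 ] [0.0558 0.9984 0.0005]
r 0.16398244748844662 phi 1.5140358565857237 force [-1.7472  1.1218  5.8437] gap 0.02082109521581141 t 39.125 z 0.05101879224971861
1.509 0.006 [0.0005 0.0008 0.001 ]
```

View pics/w16.png

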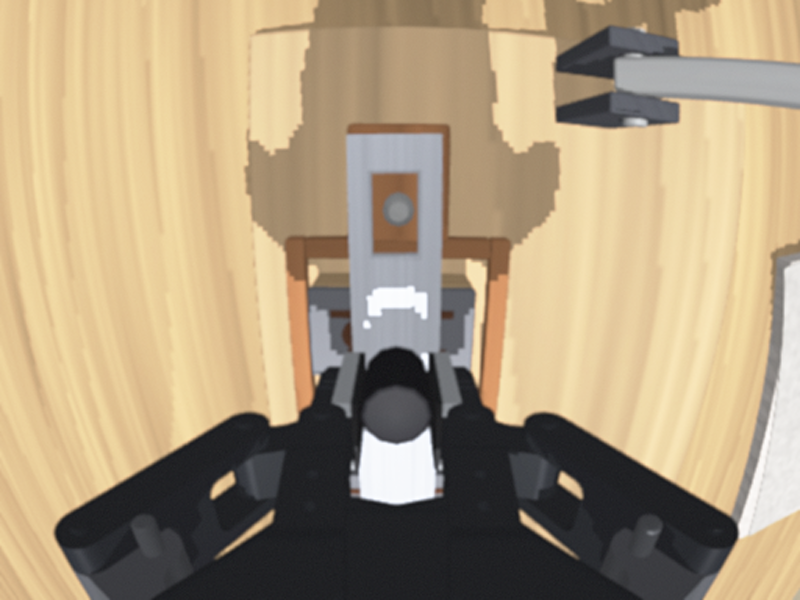

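The bolt at (398,210) is centred in the slot, and the bar lies level on its seat. I'll release it and go to the clamp grip.

Request:
{"op": "play_rows", "data": {
  "increments": [0,0,0,0,0,0,-0.1,0,0,0,0,0,0,-0.1,0,0,0,0,0,-0.03,-0.1,0,0,0,0,0,-0.08,-0.1,0,0,0,0,0,-0.14,-0.1]
}}

```text
time_s: 39.75
tcp_pos: [0.5205, 0.0509, 0.1909]
tool_rot: [[0.056, 0.998, -0.003], [0.998, -0.056, -0.0], [-0.001, -0.003, -1.0]]
contact_force: [1.3, 0.0, -0.2]
finger_gap: 0.0385
finger_force: 0.0
```

Request:
{"op": "play_rows", "data": {
  "increments": [0,0,0.15,0.01,0,-0.06,-0.2,0,0,0.33,0.03,0.03,-0.08,-0.2,0,0,0.5,0.05,0.06,-0.08,-0.2,0,0,0.68,0.075,0.11,-0.08,-0.2,0,0,0.85,0.1015,0.15,-0.08,-0.2]
}}

```text
time_s: 40.38
tcp_pos: [0.6785, 0.1438, 0.2702]
tool_rot: [[0.791, 0.611, 0.001], [0.611, -0.791, -0.001], [-0.0, 0.001, -1.0]]
contact_force: [0.6, -0.6, -0.2]
finger_gap: 0.0344
finger_force: 0.0
```

Request:
{"op": "play_rows", "data": {
  "increments": [0,0,0.18,0,0,0,-0.2,0,0,0.36,0,0,0,-0.2,0,0,0.54,0,0,0,-0.2,0,0,0.727,0,0,0,-0.2,0,0,0.727,0,0,0,-0.2]
}}

```text
time_s: 41.0
tcp_pos: [0.6765, 0.1442, 0.27]
tool_rot: [[0.998, -0.06, -0.0], [-0.06, -0.998, -0.001], [-0.0, 0.001, -1.0]]
contact_force: [-0.0, -1.4, 0.3]
finger_gap: 0.034
finger_force: 0.0
```

```bash
python3 look.py w17; python3 -c "
from h import *
need(.677,.1445,.2,-.062)
im=robot.snapshot('side'); cv2.imwrite('pics/s3_raw.png',im)
w=cv2.imread('pics/w17.png'); c=cv2.resize(im[130:270,130:330],(400,280),interpolation=cv2.INTER_CUBIC); w[0:280,0:400]=c
cv2.imwrite('pics/m17.png',w)"
```

```text
[0.6765 0.1442 0.27  ] [ 0.9982 -0.06   -0.0005]
t 41.05 tcp [0.6765 0.1443 0.27  ] yaw -0.0589
turn [0.0008 0.0004 0.0031] shift [ 0.0005 -0.0003  0.07  ]
```

View pics/m17.png

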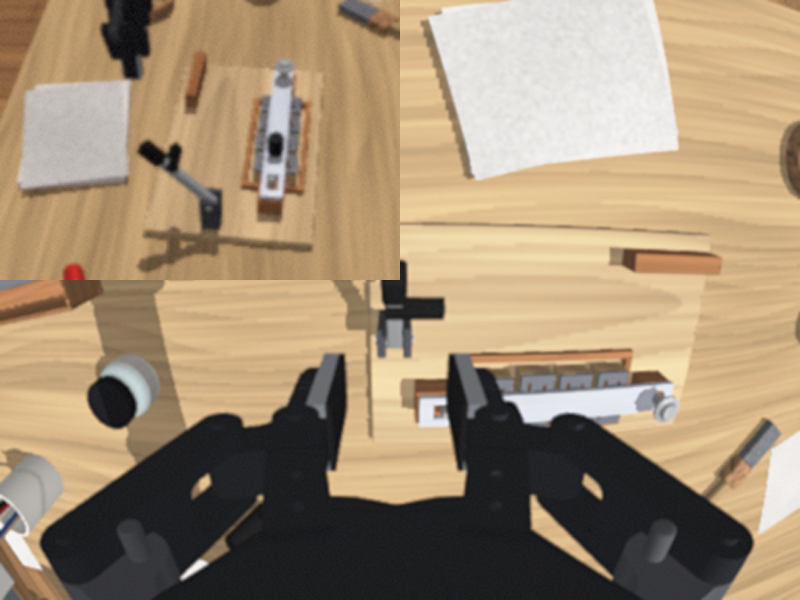

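The side inset shows the bar home across the blocks. In the wrist view the thrown-back clamp arm at (397,310) is centred between the fingers.

Request:
{"op": "play_rows", "data": {
  "increments": [0,0,0,0,0,0.04,-0.2,0,0,0,0,0,0.09,-0.2,0,0,0,0,0,0.13,-0.2,0,0,0,0,0,0.148,-0.2,0,0,0,0,0,0.148,-0.2]
}}

```text
time_s: 41.72
tcp_pos: [0.6761, 0.1442, 0.1214]
tool_rot: [[0.998, -0.061, -0.002], [-0.061, -0.998, -0.0], [-0.002, 0.001, -1.0]]
contact_force: [-0.1, -0.2, -0.3]
finger_gap: 0.0342
finger_force: 0.0
```

Request:
{"op": "play_rows", "data": {
  "increments": [0,0,0,0,0,0,-0.9,0,0,0,0,0,0,-0.9,0,0,0,0,0,0,-0.9,0,0,0,0,0,0,-0.9,0,0,0,0,0,0,-0.9]
}}

```text
time_s: 42.35
tcp_pos: [0.6782, 0.1456, 0.1243]
tool_rot: [[0.998, -0.062, 0.004], [-0.062, -0.998, 0.002], [0.004, -0.002, -1.0]]
contact_force: [1.0, 2.6, 6.1]
finger_gap: 0.0154
finger_force: 35.3
```

Gripped (15.4 mm). Swinging down along the arc.

Request:
{"op": "play_rows", "data": {
  "increments": [0,0,0,-0.0175,0,-0.0125,-0.9,0,0,0,-0.037,0,-0.0215,-0.9,0,0,0,-0.058,0,-0.0265,-0.9,0,0,0,-0.0795,0,-0.027,-0.9,0,0,0,-0.101,0,-0.0235,-0.9]
}}

```text
time_s: 42.98
tcp_pos: [0.5799, 0.1517, 0.1488]
tool_rot: [[0.998, -0.062, 0.01], [-0.062, -0.998, 0.003], [0.01, -0.003, -1.0]]
contact_force: [3.1, 1.8, 2.6]
finger_gap: 0.0152
finger_force: 36.2
```

Request:
{"op": "play_rows", "data": {
  "increments": [0,0,0,-0.02,0,0.008,-0.9,0,0,0,-0.038,0,0.0195,-0.9,0,0,0,-0.0535,0,0.0345,-0.9,0,0,0,-0.066,0,0.052,-0.9,0,0,0,-0.0745,0,0.072,-0.9]
}}

```text
time_s: 43.6
tcp_pos: [0.4989, 0.1566, 0.0742]
tool_rot: [[0.998, -0.06, -0.002], [-0.06, -0.998, 0.001], [-0.002, -0.001, -1.0]]
contact_force: [-2.5, 3.4, 4.0]
finger_gap: 0.0151
finger_force: 50.3
```

```bash
python3 look.py w18; python3 -c "
from h import *
need(.496,.155,.041,-.062); print(robot.get_obs()['contact_force'],robot.get_obs()['finger_gap'])"
```

```text
[0.4989 0.1566 0.0742] [ 0.9982 -0.0605 -0.0022]
t 43.65 tcp [0.498  0.1566 0.0721] yaw -0.0598
turn [-0.0003  0.0038  0.0022] shift [-0.0018  0.0017  0.0311]
[-2.8019  4.7247  2.5048] 0.015631261245798726
```

Request:
{"op": "play_rows", "data": {
  "increments": [0,0,0,-0.002,0,0.01,-0.9,0,0,0,-0.003,0,0.02,-0.9,0,0,0,-0.003,0,0.027,-0.9,0,0,0,-0.003,0,0.031,-0.9,0,0,0,-0.003,0,0.031,-0.9]
}}

```text
time_s: 44.28
tcp_pos: [0.4936, 0.1568, 0.0425]
tool_rot: [[0.998, -0.059, -0.008], [-0.059, -0.998, -0.001], [-0.008, 0.001, -1.0]]
contact_force: [-8.3, 3.9, 3.6]
finger_gap: 0.0153
finger_force: 53.7
```

Request:
{"op": "play_rows", "data": {
  "increments": [0,0,0,0,0,0.002,-0.9,0,0,0,0,0,0.002,-0.9,0,0,0,0,0,0.002,-0.3,0,0,0,0,0,0.002,-0.3,0,0,0,0,0,0.002,-0.3]
}}

```text
time_s: 44.9
tcp_pos: [0.4993, 0.1548, 0.041]
tool_rot: [[0.998, -0.063, 0.001], [-0.063, -0.998, -0.001], [0.001, 0.001, -1.0]]
contact_force: [0.4, -0.4, 0.0]
finger_gap: 0.03
finger_force: 0.0
```

Request:
{"op": "play_rows", "data": {
  "increments": [0,0,0,0,0,-0.02,-0.3,0,0,0,0,0,-0.06,-0.3,0,0,0,-0.02,0,-0.11,-0.3,0,0,0,-0.02,0,-0.15,-0.3,0,0,0,-0.02,0,-0.15,-0.3]
}}

```text
time_s: 45.52
tcp_pos: [0.4809, 0.1573, 0.1941]
tool_rot: [[0.998, -0.063, 0.007], [-0.063, -0.998, 0.002], [0.007, -0.003, -1.0]]
contact_force: [-0.1, 0.8, -0.4]
finger_gap: 0.0297
finger_force: 0.0
```

```bash
python3 look.py w19; python3 -c "
from h import *
a=cv2.resize(robot.snapshot('side')[130:270,130:330],(400,280),interpolation=cv2.INTER_CUBIC)
b=cv2.resize(robot.snapshot('scene')[140:280,170:370],(400,280),interpolation=cv2.INTER_CUBIC)
w=cv2.resize(cv2.imread('pics/w19_raw.png')[0:240],(640,300))
o=np.zeros((590,800,3),np.uint8);o[:280,:400]=a;o[:280,400:]=b;o[285:585,:640]=w
cv2.imwrite('pics/m19.png',o)"
```

```text
[0.4809 0.1573 0.1941] [ 0.998  -0.063   0.0071]
```

View pics/m19.png

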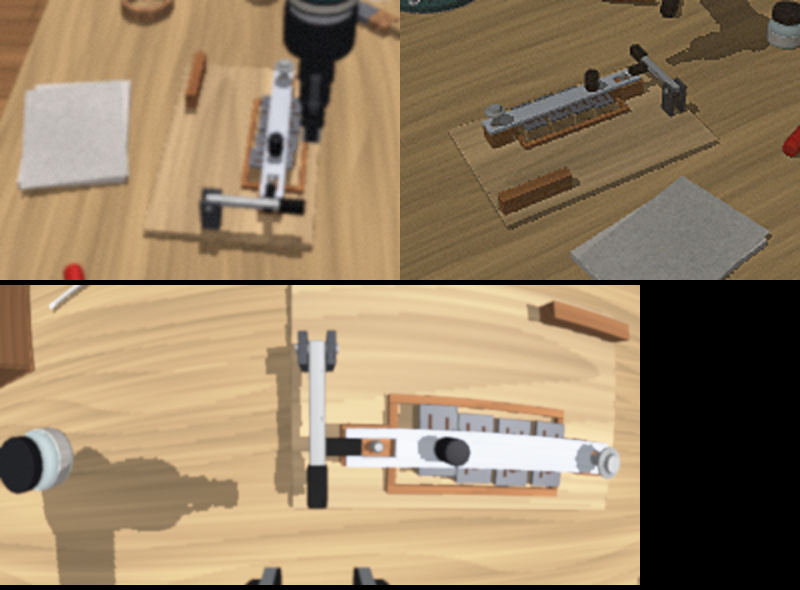

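The clamp is down with its foot on the bar's end at (345,447). The slot is over the bolt at (378,447), all four blocks are in the bay, and the jar is upright. The robot is clear.

```bash
python3 -c "
from rig import robot
print(robot.sign_off())"
```

```text
the job is handed in; nothing more can be done
None
```

The job is handed in after about 46 s of the 208 s allowed: all four blocks lie lino up in the bay, the bar's slot is down over the second bolt, and the clamp rests on the bar's end; the jar is upright in the last view, and the arm stayed clear of the cup.

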